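# Stand the toppled bottle up inside the deep supply bin

### The job

A slim glue bottle has fallen over in the deep bay of the plywood supply bin. Slide the bin's cover along its guides until it is fully open against the far stop (push it on its centre line or it jams), then stand the bottle upright on its foot on the floor of that bay, tipping it up within the bin: its foot must never come up above the bin's rim. Do not knock over the small things in the bin or shove the things around it.

Things in the scene. Friction and masses are not known exactly. Their poses are not given: they have to be found in the camera images.
- bin: Plywood bin, fixed, 208 mm (its x) by 407 mm (y), rim 120 mm high. Origin: centre of its underside; x across, y lengthwise, z up. Side walls 18, end walls 15, floor 9 mm thick. Along the long rims run guides, tops at 134.5 mm, inner edges at x = -93 and +93 mm; stops on the end rims, tops at 130 mm. A 12 mm divider at y = +32.5 mm parts the deep bay (-y) from a smaller bay (+y).
- bay (a point): Centre of the deep bay's floor, 9 mm above the table, at y = -81 mm in the bin's frame (axes as the bin's). The bay measures inside 172 mm (x) by 215 mm (y) and is 111 mm deep to the rim; the open cover overhangs its +y end by 4 mm.
- batten (a point): Centre of the batten across the middle of the cover: 166 (x) by 14 (y) by 16 mm tall, top 144 mm above the table; axes as the bin's. The cover, a loose 180 x 175 x 8 mm panel (220 g, top face 128 mm above the table), slides in the bin's y with about 1 to 3 N; this point starts at y = -109 to -85 mm in the bin's frame, and is at +110 mm when fully open.
- runner (a point): Underside centre of the cover, 16 mm below the batten's centre. The cover's 64 mm long grippy side runners have 1.5 mm play in the guides and lie under lips, so it cannot be lifted out. Pushed within 20 mm of the batten's middle it runs freely; more than about 30 mm off, it skews and jams hard (back off and push at the middle). Its 37 mm end parts are only 166 mm wide.
- bottle_center (a point): Centre (half-way along, on the axis) of the round white glue bottle lying in the deep bay; its y axis runs from foot to cap. 175 mm long: body 42 mm diameter for 128 mm from the foot, shoulder down to 22 mm at 143 mm, then a grey cap; 140 g, centre of mass about 70 mm from the foot. It starts flat, cap towards the divider (bin's +y within 0.1 rad).
- bottle_foot (a point): Centre of the bottle's flat round foot, 42 mm diameter, on its axis 87.5 mm from its centre; axes as the bottle's.
- jar: Small glass jar, 36 mm diameter, 55 mm tall; origin: centre of its underside, z up. Jar, tin and pot stand on the bin's floor: two of them (any) left and right of the bottle's cap near the divider (about x = +-64, y = 0 mm in the bin's frame), the third in the small bay.
- tin: Small aluminium tin, 36 mm diameter, 42 mm tall; origin as the jar's.
- pot: Small can with paper label, 36 mm diameter, 65 mm tall; origin as the jar's.
- tumbler: white tapered tumbler, 76 mm across the rim, 130 mm tall, standing beyond the bin; origin at its middle underneath
- skull: plaster skull on a wooden post with round plywood foot (110 mm), 192 mm tall, standing past the bin's +y end; origin at its middle underneath
- drill: yellow cordless drill lying on its side, about 220 x 180 x 57 mm, beyond the bin; origin at its middle underneath
- screwdriver: screwdriver lying on the table on the robot's side of the bin, red handle 26 mm thick, about 200 mm long; origin at its middle underneath
- offcut: wooden offcut block 60 x 90 x 36 mm, lying past the bin's -y end; origin at its middle underneath
Not all that is in view belongs to the job. Of the things shaped like the part that bears batten, the wooden one is meant.

How it is judged:
On the way, in this order (a step that is already met when the one before it is completed fails the run):
1. the cover is slid fully open, against the +y stop (within 10 mm) (y of batten in the frame of bin above 0.1 m), for 0.2 s.
2. the bottle stands upright on the floor of the deep bay (angle between bottle_center's own y axis and vertical below 0.08 rad and z of bottle_foot in the frame of bin below 0.015 m and y of bottle_foot in the frame of bin between -0.175 and 0.012 m and x of bottle_foot in the frame of bin between -0.07 and 0.07 m), for 0.3 s.
At the end, for the whole second after the job is handed in: The bottle stands within 0.08 rad of upright, cap up, its foot within 6 mm of the floor of the deep bay, released and still; the cover is still fully open (within 10 mm of its stop) (all of step 2 and y of batten in the frame of bin above 0.1 m); the robot touches nothing.
It fails at once if the bottle's foot comes up above the bin's rim (lifted out instead of tipped inside) (height (world z) of bottle_foot above 0.12 m).
It fails at once if the jar, tin or pot is knocked over or lifted out (angle between any of jar, tin, pot's own z axis and vertical above 0.6 rad or height (world z) of any of jar, tin, pot above 0.08 m).
It fails at once if a thing around the bin is shoved by more than 50 mm (distance of any of tumbler, skull, drill, screwdriver, offcut from where it was at the start of the episode above 0.05 m).
It also fails if it takes over 51 s, if anything falls off the work surface, if the arm or the gripper's body presses on something with over 40 N, if the wrist force passes 120 N, or if a joint passes its speed limit or range.

### The arm

A 6-joint arm with a two-finger parallel gripper is mounted at the origin on the work surface. World frame = base frame: x ahead of the robot, y to its left, z up, the work surface at z = 0. Lengths are in m, angles in rad, forces in N, time in s.
With the tool pointing down it reaches from about 0.375 to 0.9 m from the base axis. Payload 3.1 kg.
Tool frame: the origin (TCP) lies at the centre of the arm's flange, where the gripper is bolted on; the fingertips stand 182 mm ahead of it and the grasp point (between the pads) lies 164 mm ahead of it; z points along the fingers, y is the line along which they close (so a half turn about z gives the same grasp; the last joint's range is limited). The gripper opens to 87 mm and grips with 3 to 60 N. Pads are 19 mm wide; open, the fingers measure 117 mm over their backs; the gripper's body (75 mm by 190 mm) begins 51 mm behind the grasp point.
Start: joints at [1.022, 0.527, 1.433, -0, 1.181, -0.178], TCP at [0.226, 0.583, 0.405] pointing down, gripper open.
Joint ranges: [-3.08, 3.08], [-0.75, 2.2], [0.22, 2.44], [-1.43, 4.57], [0, 2.65], [-2.85, 2.85]. Speed limits (rad/s): [2.79, 2.79, 3.14, 3.14, 3.14, 3.14].

### API

Orientations are given as a unit quaternion [x, y, z, w].
In Python, from rig import * gives the robot as it stands.
- The arm moves only by the tool move_arm, never from a script. Its argument "commands" is a list that holds one entry, the list of rows, each a list of 6 numbers: the shift along the tool's x, y, z in units of 40 mm (1.0 is 40 mm), then the turn, a rotation vector about the tool's x, y, z in rad. A call has 1 to 12 rows; each row is the pose to reach, as a shift and turn from the pose commanded when the call began, along the tool's axes at that moment; what a row does not reach only later rows make up. A row lasts 1/8 s, in which the tool goes at most 62.5 mm and 10.7 degrees, less where a joint would pass 70% of its speed; a pose out of reach is approached as far as the arm can. A call with a gripper value outside its range is refused whole. "claw" is the closure, from -1 (fully open) to 1 (shut), so that 0 is half open, set as the call begins (left out, the last holds). The fingers move at their own pace and stop on an object; "squeeze" is the grip in N (left out, the last holds). Time passes only in rows, so rows that repeat a pose let the fingers close. It gives the time, the measured TCP pose, the force, the opening and the grip force at its end, in the units of the state.
- get_obs(): the state, without advancing time (a new reading comes with each control period).
- camera(name): name is "scene" or "top" or "wrist"; returns a dict with "pixels" (384x512x3 uint8, blue, green, red), "range_z" (384x512 float32, m along the optical axis (not along the pixel's ray), 0 where there is no reading), "camera_matrix" (3x3 intrinsics, pixels), "extrinsics" (4x4, takes a point from world to camera coordinates). Camera axes: x right, y up, looking along -z (the intrinsics and any distortion apply to the point x, -y, -z); pixel columns grow to the right and rows downward; lengths in m; the calibration is good to about 2 mm. The wrist camera is an equidistant fisheye: a pixel r from the principal point sees the ray r / f radians off the axis. A picture is of the moment at which its call begins.
- hand_in(): hands the job in; it is judged then, once.
The state is a dict: "time": time; "q": joint angles; "joint_velocities": joint speeds; "joint_torque": joint torques, N m; "position": TCP position; "tool_rot": TCP orientation; "ft_force": force on the tool from outside, world axes, zero at the start; "moment": the same for the moment, N m; "grip_width": finger opening in m; "grip_force": force on a finger pad.
Only numpy, scipy, OpenCV 4.12 (cv2) and the standard library are available. Lean on these libraries where they do the work, as an engineer would, in place of code of your own. Each camera call takes 0.05 s, during which the arm holds its last target. There are 200 camera calls.

## Working session

There is one attempt and no reset: what is moved stays moved. The work goes in short steps, Python scripts to look and compute and a tool call to move; the robot and the scene stay as the last step left them, time stands still between calls to the robot, and variables do not carry over. Pictures are saved under pics/ and viewed, at most 10 in all, crops included, and the job is handed in when it is done.

Besides the shell and the picture viewer there is one more tool, called after "Emit:" by a JSON object that holds its "method" and its "body". move_arm: Moves the arm, as the interface text tells. Its arguments: {"type":"object","properties":{"commands":{"type":"array","items":{"type":"array","items":{"type":"array","items":{"type":"number"}}}},"claw":{"type":"number"},"squeeze":{"type":"number"}},"required":["commands"]}

```bash
ls; mkdir -p pics; cat > h.py <<'E'
from rig import *
import numpy as np, cv2
from scipy.spatial.transform import Rotation as R
def pts(c):
    K=c["camera_matrix"];E=c["extrinsics"];z=c["range_z"]
    v,u=np.mgrid[:z.shape[0],:z.shape[1]]
    p=np.stack([(u-K[0,2])/K[0,0]*z,-(v-K[1,2])/K[1,1]*z,-z],-1)
    return (p-E[:3,3])@E[:3,:3]
E
python3 - <<'E'
from h import *
a=camera("scene");b=camera("top")
for n,c in (("scene",a),("top",b)):
    print(n,c["camera_matrix"].round(1).tolist(),c["extrinsics"].round(3).tolist())
    np.savez(n+"0.npz",**c)
    cv2.imwrite(f"pics/{n}0.png",c["pixels"])
print(get_obs())
E
```

```text
pics
scene [[372.2, 0.0, 257.8], [0.0, 372.2, 186.2], [0.0, 0.0, 1.0]] [[-0.842, 0.539, 0.016, 0.478], [-0.3, -0.493, 0.817, 0.024], [0.448, 0.683, 0.577, -1.414], [0.0, 0.0, 0.0, 1.0]]
top [[357.5, 0.0, 263.3], [0.0, 357.5, 183.7], [0.0, 0.0, 1.0]] [[-0.018, -1.0, -0.009, -0.06], [0.991, -0.019, 0.133, -0.541], [-0.133, -0.006, 0.991, -0.974], [0.0, 0.0, 0.0, 1.0]]
{'time': 0.1, 'q': array([ 1.02147719e+00,  5.28371705e-01,  1.43375469e+00, -1.80377395e-05,
        1.18137815e+00, -1.78494184e-01]), 'joint_velocities': array([-0.00026086, -0.00256108, -0.00275542, -0.00064257,  0.00103444,
        0.00048366]), 'joint_torque': array([-4.91424216e-04, -4.40985525e+01, -1.77150893e+01,  6.34251977e-02,
        5.33650559e-02, -5.44025318e-05]), 'position': array([0.2263024 , 0.5822695 , 0.40387626]), 'tool_rot': array([ 1.84348498e-01,  9.82860477e-01, -8.96312150e-04, -3.32453239e-04]), 'ft_force': array([-0.71398977, -1.22979191, -0.38305599]), 'moment': array([-0.01966878, -0.04831135,  0.01971909]), 'grip_force': 0.0, 'grip_width': 0.087263303289185}
```

View pics/scene0.png

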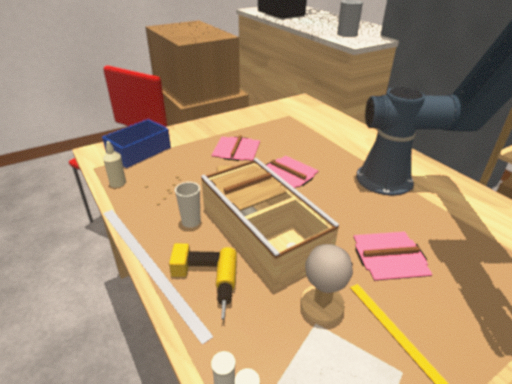

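View pics/top0.png

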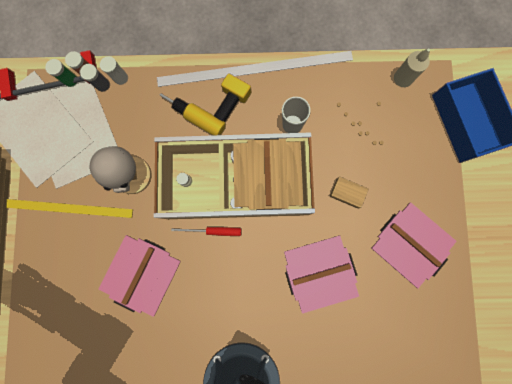

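The pictures show the bin, centre near (234,177) in top. Its cover batten is at col 267, the small bay and skull are to the left (world +y), and the wooden panel is the real cover. Next I'll measure the bin and batten.

```bash
python3 - <<'E'
from h import *
c=np.load("top0.npz");p=pts(c);z=p[...,2];im=c["pixels"].astype(int)
roi=np.zeros(z.shape,bool);roi[120:235,140:330]=True
gray=(im.max(-1)-im.min(-1)<30)&(im.mean(-1)>110)
m=roi&gray&(z>0.115)&(z<0.15)
q=p[m];print(len(q),np.percentile(q[:,2],[5,50,95]))
rc=cv2.minAreaRect(q[:,:2].astype(np.float32));print("guides",rc,cv2.boxPoints(rc).round(4).tolist())
for lo,hi in((142,165),(190,212)):
    pass
# all of bin rim
m2=roi&(z>0.11)&(z<0.15);m2=cv2.morphologyEx(m2.astype(np.uint8),cv2.MORPH_OPEN,np.ones((3,3)))>0
rc=cv2.minAreaRect(p[m2][:,:2].astype(np.float32));print("rim",rc)
# batten
m3=roi&(z>0.1375)&(z<0.155);m3[:146]=0;m3[206:]=0
q=p[m3];print("batten",len(q),np.median(q,0),cv2.minAreaRect(q[:,:2].astype(np.float32)))
hsv=cv2.cvtColor(c["pixels"],cv2.COLOR_BGR2HSV)
# dark brown batten by colour
v=c["pixels"][176,240:300].tolist();print(v[20:35])
s=np.load("scene0.npz");ps=pts(s);zs=ps[...,2]
m=(zs>0.138)&(zs<0.15)&(np.abs(ps[...,0]-0.55)<0.09)&(ps[...,1]<0.05)&(ps[...,1]>-0.2)
q=ps[m];print("scene batten",len(q),np.median(q,0) if len(q) else 0)
g=(np.ptp(s["pixels"].astype(int),axis=-1)<30)&(zs>.12)&(zs<.15)&(ps[...,0]>.4)&(ps[...,0]<.72)&(np.abs(ps[...,1])<.3)
print("scene guides",cv2.minAreaRect(ps[g][:,:2].astype(np.float32)),np.median(ps[g],0))
print(p[176,220],p[190,190],p[150,290],p[176,250])
E
```

```text
1469 [0.12811546 0.13481878 0.13751581]
guides ((0.5714247822761536, 0.0069036781787872314), (0.2446281611919403, 0.40497878193855286), 0.673751175403595) [[0.44670000672340393, 0.2079000025987625], [0.4514999985694885, -0.19699999690055847], [0.6960999965667725, -0.1941000074148178], [0.6912999749183655, 0.21080000698566437]]
rim ((0.5695837140083313, 0.007159009575843811), (0.24128876626491547, 0.40778881311416626), 0.7360860109329224)
batten 330 [ 0.54493556 -0.08120757  0.14443377] ((0.5472160577774048, -0.08116977661848068), (0.1517280638217926, 0.013905649073421955), 0.6795057058334351)
[[98, 155, 192], [100, 154, 192], [96, 151, 188], [97, 151, 188], [90, 140, 176], [56, 89, 126], [50, 81, 125], [52, 84, 127], [51, 83, 125], [55, 86, 129], [70, 109, 148], [95, 149, 185], [99, 153, 190], [93, 145, 182], [93, 146, 182]]
scene batten 218 [ 0.56051792 -0.07829092  0.1434129 ]
scene guides ((0.5820460915565491, 0.05096529424190521), (0.2688367962837219, 0.4951089024543762), 1.0979468822479248) [0.64784699 0.03907538 0.13408145]
[0.55096341 0.04215682 0.11970104] [0.5288209  0.14307796 0.01123093] [ 0.6142338  -0.1409078   0.12942484] [ 0.54743971 -0.03643033  0.13273954]
```

```bash
cat >> h.py <<'E'
B0=np.array([0.5705,0.007,0]);YAW=0.012
RB=R.from_euler('z',YAW)
def w(b): return B0+RB.apply(b)   # bin -> world
def rel(pos,rot):
    o=get_obs();r=R.from_quat(o["tool_rot"]);
    print("pos",o["position"].round(4),"d",(r.inv().apply(np.asarray(pos)-o["position"])/0.04).round(2).tolist(),(r.inv()*rot).as_rotvec().round(3).tolist())
DOWN=RB*R.from_matrix(np.array([[-1,0,0],[0,1,0],[0,0,-1.]]))  # tool y = bin y
E
python3 - <<'E'
from h import *
rel(w([0,-.088,.404]),DOWN);rel(w([0,-.088,.314]),DOWN)
E
```

```text
pos [0.2263 0.5823 0.4039] d [-14.05, -12.33, 0.02] [-0.002, -0.001, -0.383]
pos [0.2263 0.5823 0.4039] d [-14.05, -12.32, 2.27] [-0.002, -0.001, -0.383]
```

Emit:
{"method": "move_arm", "body": {"commands": [[[-14.05, -12.33, 0, 0, 0, -0.383], [-14.05, -12.33, 0, 0, 0, -0.383], [-14.05, -12.33, 0, 0, 0, -0.383], [-14.05, -12.33, 0, 0, 0, -0.383], [-14.05, -12.33, 0, 0, 0, -0.383], [-14.05, -12.33, 0, 0, 0, -0.383], [-14.05, -12.33, 0, 0, 0, -0.383], [-14.05, -12.33, 0, 0, 0, -0.383], [-14.05, -12.33, 0, 0, 0, -0.383], [-14.05, -12.33, 0, 0, 0, -0.383], [-14.05, -12.33, 0, 0, 0, -0.383], [-14.05, -12.33, 0, 0, 0, -0.383]]], "claw": 0}}

```text
time: 1.6
position: [0.5711, -0.0809, 0.4044]
tool_rot: [-0.006, 1.0, 0.0, -0.0]
ft_force: [1.5, 0.3, 0.7]
grip_width: 0.0434
grip_force: 0.0
```

Emit:
{"method": "move_arm", "body": {"commands": [[[0, 0, 1.0, 0, 0, 0], [0, 0, 1.7, 0, 0, 0], [0, 0, 2.1, 0, 0, 0], [0, 0, 2.25, 0, 0, 0], [0, 0, 2.25, 0, 0, 0]]]}}

```text
time: 2.22
position: [0.5708, -0.0787, 0.315]
tool_rot: [-0.006, 1.0, -0.0, 0.0]
ft_force: [0.5, -0.2, 0.0]
grip_width: 0.0436
grip_force: 0.0
```

Emit:
{"method": "move_arm", "body": {"commands": [[[0, 0.3, 0, 0, 0, 0], [0, 0.8, 0, 0, 0, 0], [0, 1.4, 0, 0, 0, 0], [0, 2, 0, 0, 0, 0], [0, 2.6, 0, 0, 0, 0], [0, 3.2, 0, 0, 0, 0], [0, 3.8, 0, 0, 0, 0], [0, 4.4, 0, 0, 0, 0], [0, 4.6, 0, 0, 0, 0], [0, 4.6, 0, 0, 0, 0]]]}}

```text
time: 3.48
position: [0.5686, 0.1063, 0.3157]
tool_rot: [-0.007, 1.0, -0.0, 0.002]
ft_force: [1.0, -0.6, 0.4]
grip_width: 0.0435
grip_force: 0.8
```

Emit:
{"method": "move_arm", "body": {"commands": [[[0, 0.2, 0, 0, 0, 0], [0, 0.4, 0, 0, 0, 0], [0, 0.55, 0, 0, 0, 0], [0, 0.63, 0, 0, 0, 0], [0, 0.67, 0, 0, 0, 0], [0, 0.7, 0, 0, 0, 0]]]}}

```text
time: 4.22
position: [0.5685, 0.1299, 0.3154]
tool_rot: [-0.008, 1.0, -0.005, 0.001]
ft_force: [2.1, -17.9, 3.1]
grip_width: 0.0437
grip_force: 9.2
```

Emit:
{"method": "move_arm", "body": {"commands": [[[0, -0.4, 0, 0, 0, 0], [0, -0.4, 0, 0, 0, 0], [0, -0.3, -1, 0, 0, 0], [0, 0.4, -2.5, 0, 0, 0], [0, 1, -2.6, 0, 0, 0], [0, 1, -2.6, 0, 0, 0], [0, 1, -2.6, 0, 0, 0]]]}}

```text
time: 5.1
position: [0.5667, 0.1732, 0.4177]
tool_rot: [-0.006, 1.0, -0.0, -0.001]
ft_force: [-0.3, -0.1, -0.4]
grip_width: 0.044
grip_force: 0.0
```

```bash
python3 - <<'E'
from h import *
for n in("top","wrist"):
    c=camera(n);np.savez(n+"1.npz",**c)
    i=c["pixels"]
    if n=="top": i=cv2.resize(i[110:250,130:340],None,fx=3,fy=3,interpolation=cv2.INTER_CUBIC)
    cv2.imwrite(f"pics/{n}1.png",i)
    if n=="wrist": print(c["camera_matrix"],c["extrinsics"].round(3).tolist())
E
```

```text
[[297.31863964   0.         253.41461731]
 [  0.         297.31863964 190.8700553 ]
 [  0.           0.           1.        ]] [[-0.013, 1.0, -0.0, -0.165], [-0.965, -0.012, -0.261, 0.583], [-0.261, -0.003, 0.965, -0.253], [0.0, 0.0, 0.0, 1.0]]
```

View pics/top1.png

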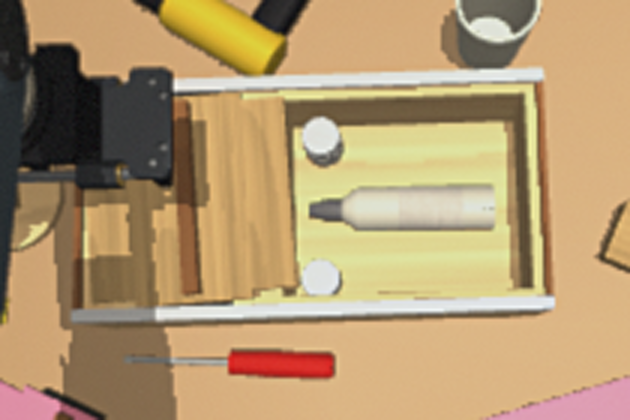

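View pics/wrist1.png

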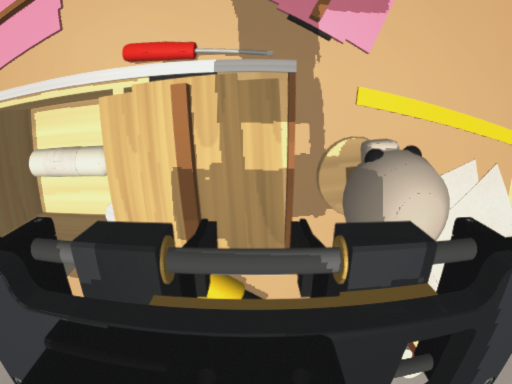

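The top crop shows the cover open and the bottle lying from the cap at about (310,208) to the foot at about (495,207). Two small cans flank the cap. The wrist view shows the batten against the far end. Next I'll measure the bottle, cans and batten.

```bash
python3 - <<'E'
from h import *
c=np.load("top1.npz");p=pts(c);z=p[...,2];b=RB.inv().apply((p-B0).reshape(-1,3)).reshape(p.shape)
m=(abs(b[...,0])<.084)&(b[...,1]>-.186)&(b[...,1]<.024)&(z>.025)&(z<.1)
im=c["pixels"].astype(int);
n,l,s,ce=cv2.connectedComponentsWithStats(m.astype(np.uint8))
for i in range(1,n):
    if s[i,4]>15:
        q=b[l==i];print(s[i].tolist(),"bin med",np.median(q,0).round(4),"min",q.min(0).round(4),"max",q.max(0).round(4),"z95",np.percentile(q[:,2],95).round(4))
        if s[i,2]>40: print(cv2.minAreaRect(q[:,:2].astype(np.float32)),np.polyfit(q[:,1],q[:,0],1))
fl=b[(abs(b[...,0])<.07)&(b[...,1]>-.18)&(b[...,1]<.0)&(z<.02)];print("floor",np.median(fl,0))
for x in(.083,-.083):pass
rw=b[172:176,270:330];print("walls",[ (round(a[1],4),round(a[2],3)) for a in rw[1][25:50]])
mb=(z>.138)&(z<.15)&(b[...,1]>.06)&(abs(b[...,0])<.08);print("batten",np.median(b[mb],0))
# guides: inner edges
g=(np.ptp(im,axis=-1)<30)&(z>.128)&(z<.14)&(b[...,1]<.02)&(b[...,1]>-.2)
for sgn in(1,-1):
    q=b[g&(sgn*b[...,0]>.05)];print("guide",np.percentile(q[:,0],[1,50,99]))
E
```

```text
[225, 143, 78, 22, 636] bin med [ 0.0686 -0.0462  0.0706] min [ 0.0278 -0.1857  0.025 ] max [0.07   0.0236 0.0999] z95 0.0962
((0.05031605809926987, -0.08139209449291229), (0.042177073657512665, 0.2092101126909256), 1.0518358945846558) [-0.10432468  0.05515205]
[233, 171, 62, 16, 804] bin med [-0.0198 -0.0869  0.047 ] min [-0.0386 -0.1643  0.0254] max [0.0037 0.0095 0.0564] z95 0.0525
((-0.01750696636736393, -0.07733944803476334), (0.17362822592258453, 0.04197448492050171), 89.64878845214844) [ 0.01524153 -0.01819546]
[231, 196, 13, 7, 72] bin med [-0.0763 -0.0019  0.0512] min [-0.083  -0.018   0.0309] max [-0.0656  0.0148  0.0554] z95 0.0537
floor [ 0.01665123 -0.09482362  0.00966364]
walls [(np.float64(-0.1691), np.float64(0.011)), (np.float64(-0.1723), np.float64(0.007)), (np.float64(-0.1753), np.float64(0.007)), (np.float64(-0.1782), np.float64(0.007)), (np.float64(-0.1811), np.float64(0.006)), (np.float64(-0.1838), np.float64(0.009)), (np.float64(-0.1862), np.float64(0.014)), (np.float64(-0.1886), np.float64(0.018)), (np.float64(-0.1888), np.float64(0.043)), (np.float64(-0.1886), np.float64(0.07)), (np.float64(-0.1883), np.float64(0.096)), (np.float64(-0.1884), np.float64(0.119)), (np.float64(-0.1905), np.float64(0.122)), (np.float64(-0.1932), np.float64(0.122)), (np.float64(-0.1956), np.float64(0.123)), (np.float64(-0.1977), np.float64(0.127)), (np.float64(-0.1997), np.float64(0.131)), (np.float64(-0.2025), np.float64(0.129)), (np.float64(-0.2227), np.float64(0.001)), (np.float64(-0.2259), np.float64(-0.001)), (np.float64(-0.2284), np.float64(0.002)), (np.float64(-0.231), np.float64(0.004)), (np.float64(-0.2345), np.float64(0.0)), (np.float64(-0.237), np.float64(0.003)), (np.float64(-0.2401), np.float64(0.001))]
batten [-0.01009714  0.10556458  0.14440817]
guide [0.07538199 0.08215232 0.18449617]
guide [-0.52097173 -0.11712596 -0.11071878]
```

```bash
sed -i 's/0.5705,0.007/0.5535,0.007/' h.py; python3 - <<'E'
from h import *
c=np.load("top1.npz");p=pts(c);z=p[...,2];b=RB.inv().apply((p-B0).reshape(-1,3)).reshape(p.shape)
m=(z>.138)&(z<.15)&(b[...,1]>.06)&(b[...,1]<.14)&(abs(b[...,0])<.084);q=b[m]
print(len(q),np.percentile(q[:,1],[2,10,50,90,98]),np.percentile(q[:,0],[2,98]),np.polyfit(q[:,0],q[:,1],1))
im=c["pixels"].astype(int)
for r in(150,165,180,195): print([(round(float(b[r,k,1]),3),round(float(b[r,k,2]),3),int(im[r,k].mean())) for k in range(184,200)])
# +y end: stop edge, and cover's edges
g=(np.ptp(im,axis=-1)<30)&(im.mean(-1)>120)&(z>.12)&(z<.145)
for lo,hi in((.07,.13),(-.13,-.07)):
  for y0 in(-.18,-.1,0,.1): 
    q=b[g&(b[...,0]>lo)&(b[...,0]<hi)&(abs(b[...,1]-y0)<.02)]
    if len(q):print(y0,q[:,0].min().round(4),q[:,0].mean().round(4),q[:,0].max().round(4),len(q))
e=(z>.1)&(z<.15)&(abs(b[...,0])<.09);print("ext y",np.percentile(b[e&(abs(b[...,1])<.23)][:,1],[0.1,99.9]))
E
```

```text
379 [0.09518306 0.09796776 0.10501437 0.11073136 0.11323177] [-0.07997281  0.07918781] [0.04954195 0.10470001]
[(0.076, 0.35, 58), (0.074, 0.349, 61), (0.072, 0.349, 57), (0.072, 0.342, 45), (0.113, 0.145, 78), (0.111, 0.142, 67), (0.108, 0.145, 67), (0.105, 0.144, 64), (0.103, 0.142, 55), (0.102, 0.136, 69), (0.101, 0.126, 125), (0.098, 0.131, 121), (0.095, 0.13, 111), (0.093, 0.127, 111), (0.091, 0.126, 135), (0.088, 0.13, 170)]
[(0.076, 0.351, 62), (0.075, 0.348, 67), (0.073, 0.347, 70), (0.072, 0.344, 44), (0.114, 0.141, 73), (0.111, 0.142, 65), (0.108, 0.146, 67), (0.105, 0.145, 64), (0.103, 0.143, 64), (0.101, 0.143, 56), (0.1, 0.133, 65), (0.098, 0.13, 108), (0.096, 0.127, 107), (0.093, 0.128, 100), (0.091, 0.124, 114), (0.088, 0.128, 166)]
[(0.127, 0.128, 157), (0.124, 0.129, 171), (0.121, 0.13, 167), (0.119, 0.127, 164), (0.116, 0.133, 157), (0.111, 0.142, 102), (0.108, 0.146, 97), (0.106, 0.143, 100), (0.103, 0.145, 100), (0.101, 0.144, 97), (0.098, 0.145, 73), (0.098, 0.131, 98), (0.096, 0.129, 166), (0.093, 0.13, 169), (0.091, 0.129, 160), (0.088, 0.13, 160)]
[(0.127, 0.129, 147), (0.125, 0.127, 155), (0.121, 0.13, 154), (0.119, 0.128, 149), (0.117, 0.128, 146), (0.114, 0.128, 139), (0.108, 0.144, 103), (0.106, 0.142, 101), (0.104, 0.142, 102), (0.101, 0.143, 104), (0.099, 0.142, 99), (0.096, 0.143, 72), (0.095, 0.134, 98), (0.093, 0.129, 165), (0.091, 0.129, 167), (0.088, 0.13, 161)]
-0.18 0.0926 0.0991 0.1296 68
-0.1 0.0928 0.0975 0.1026 60
0 0.0921 0.0975 0.103 69
0.1 0.092 0.0975 0.1035 60
-0.18 -0.1043 -0.0994 -0.0933 66
-0.1 -0.1036 -0.0992 -0.0949 64
0 -0.1043 -0.0993 -0.0944 71
0.1 -0.1043 -0.0993 -0.0938 75
ext y [-0.20368646  0.20319541]
```

```bash
python3 - <<'E'
from h import *
rel(w([-.003,.108,.418]),DOWN);rel(w([-.003,.108,.315]),DOWN)
E
```

```text
pos [0.5671 0.1726 0.4174] d [0.46, -1.44, -0.01] [-0.0, -0.003, -0.0]
pos [0.5671 0.1726 0.4174] d [0.46, -1.43, 2.56] [-0.0, -0.003, -0.0]
```

Emit:
{"method": "move_arm", "body": {"commands": [[[0.46, -1.44, 0, 0, 0, 0], [0.46, -1.44, 0.5, 0, 0, 0], [0.46, -1.44, 1.5, 0, 0, 0], [0.46, -1.44, 2.3, 0, 0, 0], [0.46, -1.44, 2.55, 0, 0, 0], [0.46, -1.44, 2.55, 0, 0, 0], [0.46, -1.3, 2.55, 0, 0, 0], [0.46, -1.15, 2.55, 0, 0, 0], [0.46, -1.05, 2.55, 0, 0, 0], [0.46, -0.97, 2.55, 0, 0, 0], [0.46, -0.9, 2.55, 0, 0, 0], [0.46, -0.9, 2.55, 0, 0, 0]]]}}

```text
time: 6.7
position: [0.55, 0.1311, 0.3177]
tool_rot: [-0.01, 1.0, -0.009, -0.0]
ft_force: [-0.4, -28.7, 2.4]
grip_width: 0.044
grip_force: 14.1
```

Emit:
{"method": "move_arm", "body": {"commands": [[[0, -0.3, 0, 0, 0, 0], [0, -0.3, 0, 0, 0, 0], [0, -0.3, -1, 0, 0, 0], [0, 0.4, -2.5, 0, 0, 0], [0, 1, -2.6, 0, 0, 0], [0, 1, -2.6, 0, 0, 0], [0, 1, -2.6, 0, 0, 0]]]}}

```text
time: 7.58
position: [0.5484, 0.1772, 0.4201]
tool_rot: [-0.007, 1.0, -0.0, -0.001]
ft_force: [0.1, 0.0, 0.6]
grip_width: 0.0433
grip_force: 0.0
```

```bash
python3 - <<'E'
from h import *
o=get_obs();r=R.from_quat(o["tool_rot"])
C={n:camera(n) for n in("top","scene")}
np.savez("top2.npz",**C["top"]);np.savez("scene2.npz",**C["scene"])
p=pts(C["top"]);z=p[...,2];b=RB.inv().apply((p-B0).reshape(-1,3)).reshape(p.shape)
m=(z>.138)&(z<.15)&(b[...,1]>.06)&(b[...,1]<.14)&(abs(b[...,0])<.084);q=b[m]
print("batten",len(q),np.percentile(q[:,1],[2,50,98]),np.polyfit(q[:,0],q[:,1],1))
# pots
for n in C:
    P=pts(C[n]).reshape(-1,3);t=r.inv().apply(P-o["position"])
    for a in range(0,190,10):
        s=(t[:,2]>a/1e3)&(t[:,2]<=(a+10)/1e3)&(abs(t[:,0])<.13)&(abs(t[:,1])<.13)
        if s.sum()>3: print(n,a,s.sum(),"x",np.percentile(t[s,0]*1e3,[1,99]).round(),"y",np.percentile(t[s,1]*1e3,[1,99]).round())
m=(abs(b[...,0])<.084)&(b[...,1]>-.03)&(b[...,1]<.024)&(z>.04)&(z<.08)&(abs(b[...,0])>.03)
n,l,s,ce=cv2.connectedComponentsWithStats(m.astype(np.uint8))
for i in range(1,n):
    if s[i,4]>15:
        q=b[l==i];print("can?",s[i,4],np.median(q,0).round(4),q.min(0).round(4),q.max(0).round(4))
print(o["position"])
cv2.imwrite("pics/s2.png",cv2.resize(C["scene"]["pixels"][60:300,150:400],None,fx=3,fy=2.4))
E
```

```text
batten 392 [0.09577835 0.10544411 0.11551862] [0.04905697 0.1053433 ]
top 0 181 x [-34.  32.] y [-48. -21.]
top 10 473 x [-36.  37.] y [-50. -19.]
top 20 59 x [-25.  29.] y [-50. -30.]
top 30 40 x [-21.  21.] y [-50. -49.]
top 40 46 x [-22.  22.] y [-50. -44.]
top 50 42 x [-21.  23.] y [-50. -39.]
top 60 735 x [-35.  36.] y [-94.  94.]
top 70 247 x [-37.  37.] y [-95.  93.]
top 80 131 x [-37.  38.] y [-93. -27.]
top 90 115 x [-35.  38.] y [-61.  15.]
top 100 19 x [32. 37.] y [-86.   2.]
scene 0 218 x [-39.  28.] y [-31.  37.]
scene 10 147 x [-40.  -1.] y [-50.  36.]
scene 20 55 x [-38.  19.] y [-44.  17.]
scene 30 109 x [-25.  19.] y [-49.  17.]
scene 40 129 x [-24.  23.] y [-49.  17.]
scene 50 144 x [-26.  24.] y [-48.  17.]
scene 60 442 x [-37.  32.] y [-93.  94.]
scene 70 565 x [-39.  33.] y [-93.  95.]
scene 80 345 x [-39.  32.] y [-88.  93.]
scene 90 301 x [-40.  27.] y [-83.  87.]
scene 100 213 x [-39.  34.] y [-85.  87.]
scene 110 40 x [-38.  31.] y [-86.  87.]
scene 120 24 x [-13.  10.] y [-39.  38.]
scene 130 50 x [-14.   8.] y [-34.  36.]
scene 140 57 x [-13.   7.] y [-34.  35.]
scene 150 58 x [-12.   7.] y [-32.  33.]
scene 160 58 x [-13.  11.] y [-32.  31.]
scene 170 55 x [-13.  10.] y [-30.  31.]
scene 180 15 x [-12.  10.] y [-28.  30.]
can? 156 [ 0.0594 -0.0066  0.0738] [ 0.0448 -0.0224  0.0417] [0.0793 0.0113 0.0788]
can? 127 [-0.0655 -0.0021  0.0513] [-0.0795 -0.0185  0.0444] [-0.0484  0.0146  0.056 ]
[0.54841148 0.17722903 0.4200902 ]
```

View pics/s2.png

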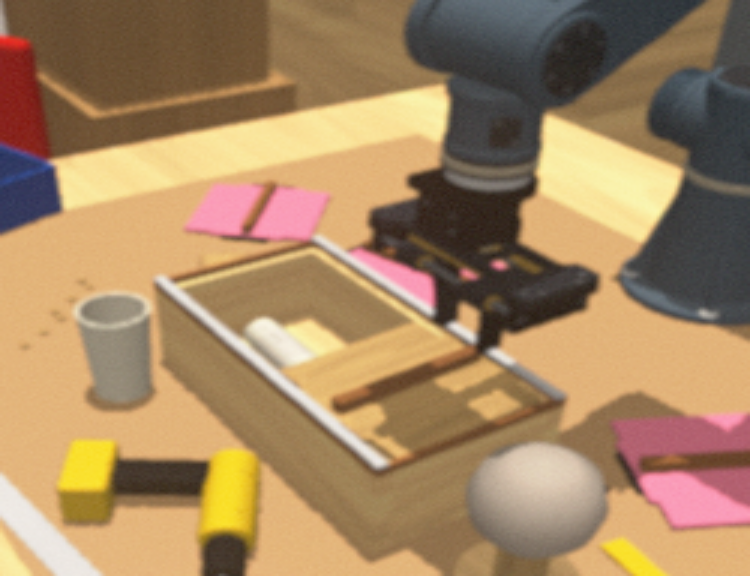

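The scene crop shows the gripper clear. The cover is against the far end with a slight skew, about 5 mm within tolerance, and the white bottle lies in the bay. The gripper body is wider than the bay, so I'll search for grasp poses that clear the walls.

```bash
cat > feas.py <<'E'
import numpy as np, itertools
from scipy.spatial.transform import Rotation as R
def box(x,y,z,n=(3,9,3)):
    return np.stack(np.meshgrid(np.linspace(*x,n[0]),np.linspace(*y,n[1]),np.linspace(*z,n[2]),indexing='ij'),-1).reshape(-1,3)
def pts_tool(half):
    L=[box((-40,40),(-50,50),(0,60),(5,5,5)),box((-38,38),(-95,95),(60,90),(5,13,4)),box((-38,38),(-87.5,87.5),(90,113),(5,13,4))]
    for s in(1,-1):
        L.append(box((-12,11),(s*half,s*(half+13)),(113,150),(3,2,5)));L.append(box((-12,11),(s*half,s*(half+9.5)),(150,182),(3,2,5)))
    return np.concatenate(L)
CANS=[(60,-5),(-65,-2)]
def clear(P):   # P bin frame mm -> min clearance
    x,y,z=P.T;c=[(z-9).min()]
    m=z<120; 
    if m.any(): c+= [(86-abs(x[m])).min(),(y[m]+188.5).min()]
    m=z<136; 
    if m.any(): c+= [(93-abs(x[m])).min(),(y[m]+188.5+np.where(z[m]>131,99,0)).min()]
    m=z<146
    if m.any(): c.append((13-y[m]).min())
    m=z<76
    if m.any():
        for a in CANS: c.append((np.hypot(x[m]-a[0],y[m]-a[1])-18).min())
    return min(c)
BASE=R.from_matrix(np.array([[0,-1,0],[-1,0,0],[0,0,-1.]]))  # tool y=-bin x, tool x=-bin y
def pose(yaw,roll,tilt): # deg; yaw about z, roll about bin y, tilt about tool y
    return R.from_euler('z',yaw,degrees=True)*R.from_euler('y',roll,degrees=True)*BASE*R.from_euler('y',tilt,degrees=True)
E
python3 - <<'E'
from feas import *
foot=-165;res=[]
for s in(85,95,105,115,122,150,158):
    r=21 if s<128 else 10.5
    T=pts_tool(r+4)
    for yaw,roll,tilt,dp,bx in itertools.product(range(-50,51,10),range(0,51,5),range(-50,51,10),(5,10,15),(0,15,30)):
        Q=pose(yaw,roll,tilt);cl=Q.apply([0,1,0]);mis=np.degrees(np.arcsin(abs(cl[1])))
        if mis>40: continue
        g=np.array([bx,foot+s,30.]) 
        P=Q.apply(T-[0,0,182-dp])+g
        c=clear(P)
        if c>-3: res.append((c-0.15*mis-0.1*bx,c,mis,s,yaw,roll,tilt,dp,bx))
res.sort(reverse=True);print(len(res))
for r in res[:25]:print(np.round(r,1).tolist())
print("mis<12");[print(np.round(r,1).tolist()) for r in [r for r in res if r[2]<12][:12]]
print("bx0");[print(np.round(r,1).tolist()) for r in [r for r in res if r[-1]==0][:12]]
E
```

```text
2
[-6.6, -0.8, 38.9, 150.0, -50.0, 35.0, -30.0, 5.0, 0.0]
[-8.6, -2.8, 38.9, 158.0, -50.0, 35.0, -30.0, 5.0, 0.0]
mis<12
bx0
[-6.6, -0.8, 38.9, 150.0, -50.0, 35.0, -30.0, 5.0, 0.0]
[-8.6, -2.8, 38.9, 158.0, -50.0, 35.0, -30.0, 5.0, 0.0]
```

```bash
python3 - <<'E'
from feas import *
foot=-165;res=[]
for s in(85,95,105,115,122,150,158):
    r=21 if s<128 else 10.5
    T=pts_tool(r+4)
    for yaw,roll,tilt,dp,bx in itertools.product(range(-50,51,10),range(-50,51,5),range(-50,51,10),(5,10,15),(0,15,25,35)):
        if bx==0 and roll>0: continue
        Q=pose(yaw,roll,tilt);cl=Q.apply([0,1,0]);mis=np.degrees(np.arcsin(abs(cl[1])))
        if mis>40: continue
        c=clear(Q.apply(T-[0,0,182-dp])+np.array([bx,foot+s,30.]))
        if c>-3: res.append((c-0.15*mis-0.1*bx,c,mis,s,yaw,roll,tilt,dp,bx))
res.sort(reverse=True);print(len(res))
for r in res[:12]:print(np.round(r,1).tolist())
print("mis<12");[print(np.round(r,1).tolist()) for r in [r for r in res if r[2]<12][:10]]
print("bx0");[print(np.round(r,1).tolist()) for r in [r for r in res if r[-1]==0][:8]]
E
```

```text
4
[-6.6, -0.8, 38.9, 150.0, 50.0, -35.0, -30.0, 5.0, 0.0]
[-7.8, -0.9, 35.9, 150.0, 50.0, -40.0, -20.0, 5.0, 15.0]
[-8.6, -2.8, 38.9, 158.0, 50.0, -35.0, -30.0, 5.0, 0.0]
[-12.2, -2.9, 38.9, 115.0, 50.0, -35.0, 0.0, 5.0, 35.0]
mis<12
bx0
[-6.6, -0.8, 38.9, 150.0, 50.0, -35.0, -30.0, 5.0, 0.0]
[-8.6, -2.8, 38.9, 158.0, 50.0, -35.0, -30.0, 5.0, 0.0]
```

```bash
cat > s2.py <<'E'
from feas import *
res=[]
rng=np.random.default_rng(0)
cy=np.linspace(0,2*np.pi,12,endpoint=False)
def bott(fx,fy,psi):
    d=np.array([-np.sin(psi),np.cos(psi)]);n=np.array([d[1],-d[0]])
    pr=[(0,21),(128,21),(143,11),(175,8)]
    return np.array([[fx,fy]+d*s+n*e*k for s,k in pr for e in(1,-1)]),d
def bok(B): return min((86-abs(B[:,0])).min(),(B[:,1]+188.5).min(),(26.5-B[:,1]).min())
import sys
T={r:pts_tool(r+3) for r in(21,10.5)}
for it in range(400000):
    psi=np.radians(rng.uniform(0,60));fx=rng.uniform(0,65);fy=rng.uniform(-170,-140)
    B,d=bott(fx,fy,psi)
    if bok(B)<0: continue
    # cans
    ok=True
    for a in CANS:
        t=np.clip((np.array(a)-[fx,fy])@d,0,175);rr=21 if t<128 else 11
        if np.linalg.norm([fx,fy]+d*t-a)<18+rr: ok=False
    if not ok: continue
    s=rng.choice([rng.uniform(80,122),rng.uniform(148,165)]);r=21 if s<128 else 10.5
    # gripper: closing axis perp to bottle approx
    yaw=np.degrees(psi)+rng.uniform(-20,30);roll=rng.uniform(-50,50);tilt=rng.uniform(-40,40);dp=rng.uniform(5,14)
    Q=pose(yaw,roll,tilt);cl=Q.apply([0,1,0]);mis=np.degrees(np.arcsin(abs(cl[:2]@d)))
    if mis>30: continue
    c=clear(Q.apply(T[r]-[0,0,182-dp])+np.array([*( [fx,fy]+d*s),30.]))
    res.append((c-.1*mis,c,mis,np.degrees(psi),fx,fy,s,yaw,roll,tilt,dp))
res.sort(reverse=True);print(len(res))
print("score clear mis psi fx fy s yaw roll tilt dp")
for lo,hi in((0,20),(20,30),(30,40),(40,50),(50,60)):
    for r in [r for r in res if lo<=r[3]<hi][:4]:print(np.round(r,1).tolist())
E
python3 s2.py
```

```text
133290
score clear mis psi fx fy s yaw roll tilt dp
[-3.5, -1.0, 24.7, 17.3, 38.8, -167.3, 154.3, 46.7, -31.6, -31.5, 5.8]
[-4.2, -2.0, 21.9, 17.4, 47.6, -169.5, 155.5, 43.0, -30.2, -30.5, 5.4]
[-4.4, -1.9, 25.2, 19.6, 37.8, -167.4, 148.5, 48.4, -27.8, -34.4, 9.1]
[-5.2, -3.1, 21.6, 18.9, 62.1, -167.1, 153.0, 46.1, -36.5, -25.3, 9.1]
[-2.4, 0.2, 26.0, 27.4, 63.2, -164.8, 120.7, 54.5, -16.0, -7.7, 6.5]
[-2.5, -1.0, 15.5, 29.8, 63.2, -161.9, 161.4, 47.5, -28.0, -37.4, 7.5]
[-2.5, -0.3, 22.7, 25.4, 56.0, -164.4, 161.0, 51.5, -28.5, -31.8, 6.2]
[-3.7, -1.3, 23.5, 29.7, 59.7, -156.8, 154.6, 55.8, -25.0, -35.5, 5.2]
[-3.1, -0.8, 22.7, 31.6, 61.6, -151.8, 116.8, 55.6, -18.2, -12.7, 5.3]
[-3.6, -1.2, 23.2, 32.0, 61.8, -168.1, 160.5, 59.0, -29.9, -37.7, 7.2]
[-4.3, -2.6, 16.6, 35.6, 61.4, -161.6, 116.0, 52.4, -7.5, -11.9, 9.3]
[-5.5, -2.9, 25.5, 34.3, 60.1, -166.6, 164.2, 62.7, -25.4, -32.1, 11.5]
[-1.3, 1.2, 24.3, 45.3, 63.8, -160.5, 159.1, 71.3, -20.2, -38.1, 6.8]
[-2.1, -1.3, 8.6, 49.2, 59.5, -145.9, 89.9, 57.8, 3.2, -7.5, 8.8]
[-3.0, -0.5, 24.9, 47.2, 63.2, -163.8, 86.1, 72.3, 7.0, 7.5, 5.7]
[-3.0, -0.6, 24.6, 47.4, 63.2, -157.6, 150.5, 72.7, -13.5, -36.9, 6.5]
[-2.9, -0.5, 24.0, 53.6, 61.8, -142.5, 154.1, 78.5, -14.0, -35.5, 6.0]
[-4.0, -2.1, 19.3, 51.6, 63.5, -148.4, 159.6, 71.8, -16.4, -37.1, 8.1]
[-4.2, -1.9, 23.5, 50.5, 56.0, -161.6, 119.9, 74.0, 2.9, -14.3, 11.6]
[-4.6, -3.0, 16.0, 51.3, 56.5, -149.5, 105.8, 67.4, 4.1, -15.1, 12.3]
```

```bash
cat > s3.py <<'E'
from feas import *
import feas
from scipy.optimize import differential_evolution as DE
from s2b import bott,bok
def solve(psi,fx,fy,edge,maxmis,srange=(147,165)):
    d=bott(fx,fy,np.radians(psi))[1]
    def f(v,full=False):
        yaw,roll,tilt,dp,s=v;r=10.5 if s>143 else 21
        Q=pose(yaw,roll,tilt);cl=Q.apply([0,1,0]);mis=np.arcsin(min(1,abs(cl[:2]@d)))
        half=(r+11.5*np.sin(mis))/np.cos(mis)+1
        P=Q.apply(pts_tool(half)-[0,0,182-dp])+np.array([*([fx,fy]+d*s),30.])
        P[:,1]=np.where((P[:,2]<146)&(P[:,1]>edge-40),P[:,1]+13-edge,P[:,1])
        c=clear(P);m=np.degrees(mis)
        return (c,m,half) if full else -c+max(0,m-maxmis)
    o=DE(f,[(-90,90),(-60,60),(-60,60),(5,12),srange],maxiter=90,popsize=14,seed=1,polish=False)
    return np.round([psi,fx,fy,edge,*f(o.x,True),*o.x],1).tolist()
E
cat > s2b.py <<'E'
import re
src=open('s2.py').read().split("import sys")[0].replace("res=[]","")
exec(src)
E
python3 - <<'E'
from s3 import *
from concurrent.futures import ProcessPoolExecutor as X
jobs=[(p,fx,fy,e,m,sr) for p,fx,fy in((0,0,-165),(0,0,-186),(20,45,-165),(30,60,-172),(40,62,-165)) for e in(13,21) for m in(25,35) for sr in((147,165),(80,125))]
with X() as ex:
    r=list(ex.map(solve,*zip(*jobs)))
print("psi fx fy edge clear mis half yaw roll tilt dp s")
for q in sorted(r,key=lambda q:-q[4])[:18]:print(q)
E
```

```text
psi fx fy edge clear mis half yaw roll tilt dp s
[40.0, 62.0, -165.0, 21.0, 5.2, 32.8, 20.9, 73.5, -11.3, -31.5, 5.0, 147.1]
[40.0, 62.0, -165.0, 21.0, 4.7, 23.6, 17.5, 64.3, -13.2, -35.2, 5.0, 159.7]
[30.0, 60.0, -172.0, 21.0, 4.4, 25.6, 18.2, 56.9, -16.9, -22.8, 5.0, 151.0]
[40.0, 62.0, -165.0, 21.0, 4.4, 35.0, 34.7, 75.1, 4.8, 21.3, 5.4, 81.6]
[40.0, 62.0, -165.0, 21.0, 4.2, 17.4, 26.6, 57.4, 1.7, -2.6, 5.4, 106.0]
[30.0, 60.0, -172.0, 21.0, 4.1, 25.0, 18.0, 56.3, -17.4, -24.0, 5.0, 152.1]
[30.0, 60.0, -172.0, 21.0, 4.1, 26.2, 30.1, 56.4, -6.4, -5.0, 5.3, 117.7]
[20.0, 45.0, -165.0, 21.0, 4.0, 35.0, 34.7, 56.3, -14.2, -6.5, 5.1, 115.3]
[30.0, 60.0, -172.0, 21.0, 3.4, 25.0, 29.5, 55.3, -7.6, -9.1, 5.8, 124.8]
[40.0, 62.0, -165.0, 13.0, 3.3, 33.0, 21.0, 74.2, -14.3, -36.3, 5.0, 147.1]
[40.0, 62.0, -165.0, 13.0, 2.9, 21.1, 16.7, 62.1, -17.2, -39.1, 5.0, 163.7]
[30.0, 60.0, -172.0, 13.0, 2.8, 22.7, 17.2, 54.3, -20.1, -28.1, 5.0, 155.0]
[30.0, 60.0, -172.0, 13.0, 2.8, 22.7, 17.2, 54.3, -20.1, -28.1, 5.0, 155.0]
[20.0, 45.0, -165.0, 21.0, 1.8, 27.6, 18.9, 50.1, -22.4, -24.1, 5.0, 147.1]
[20.0, 45.0, -165.0, 13.0, 1.5, 30.7, 32.2, 52.4, -17.7, -11.7, 5.0, 119.8]
[30.0, 60.0, -172.0, 13.0, 1.2, 24.8, 29.4, 54.9, -4.6, 3.3, 5.0, 100.7]
[30.0, 60.0, -172.0, 13.0, 1.2, 24.8, 29.4, 54.9, -4.6, 3.3, 5.0, 100.7]
[20.0, 45.0, -165.0, 13.0, 0.9, 25.2, 18.0, 48.0, -24.7, -27.2, 5.0, 147.0]
```

```bash
python3 - <<'E'
from h import *
rel(w([-.006,.106,.315]),DOWN)
E
```

```text
pos [0.5487 0.1765 0.4197] d [0.07, -1.59, 2.62] [-0.0, -0.002, -0.0]
```

Emit:
{"method": "move_arm", "body": {"commands": [[[0.07, -1.59, 0.4, 0, 0, 0], [0.07, -1.59, 1.6, 0, 0, 0], [0.07, -1.59, 2.5, 0, 0, 0], [0.07, -1.59, 2.62, 0, 0, 0], [0.07, -1.8, 2.62, 0, 0, 0], [0.07, -2.1, 2.62, 0, 0, 0], [0.07, -2.4, 2.62, 0, 0, 0], [0.07, -2.4, 2.62, 0, 0, 0], [0.07, -2.1, 2.62, 0, 0, 0], [0.07, -1.75, 2.62, 0, 0, 0], [0.07, -1.4, 2.62, 0, 0, 0], [0.07, -1.2, 2.62, 0, 0, 0]]]}}

```text
time: 9.18
position: [0.5467, 0.1302, 0.316]
tool_rot: [-0.007, 1.0, -0.0, 0.0]
ft_force: [-1.0, -3.0, 1.9]
grip_width: 0.0431
grip_force: 1.2
```

Emit:
{"method": "move_arm", "body": {"commands": [[[0, 0.15, 0, 0, 0, 0], [0, 0.27, 0, 0, 0, 0], [0, 0.32, 0, 0, 0, 0]]]}}

```text
time: 9.55
position: [0.5469, 0.1353, 0.3159]
tool_rot: [-0.01, 1.0, -0.01, -0.001]
ft_force: [-0.5, -35.9, 3.7]
grip_width: 0.0439
grip_force: 18.0
```

```bash
cat >> h.py <<'E'
BASE=R.from_matrix(np.array([[-1,0,0],[0,1,0],[0,0,-1.]]))
def tip(b,rot,dp=0): # TCP target (world) so that the point dp behind the tips is at b (bin frame), rot in bin frame
    r=RB*rot
    return w(b)-r.apply([0,0,.182-dp]),r
E
python3 - <<'E'
from h import *
Q=R.from_euler('x',-28,degrees=True)*BASE
rel(w([0,.11,.44]),RB*BASE)
for b in([-.042,-.15,.18],[-.042,-.15,.037],[.018,-.15,.037]): rel(*tip(b,Q))
E
```

```text
pos [0.5469 0.1353 0.3159] d [-0.11, -0.52, -3.09] [-0.02, -0.003, 0.008]
pos [0.5469 0.1353 0.3159] d [0.96, -4.83, -0.52] [0.468, -0.001, 0.009]
pos [0.5469 0.1353 0.3159] d [0.95, -4.75, 3.06] [0.468, -0.001, 0.009]
pos [0.5469 0.1353 0.3159] d [-0.55, -4.77, 3.05] [0.468, -0.001, 0.009]
```

Emit:
{"method": "move_arm", "body": {"commands": [[[0, -0.3, 0, 0, 0, 0], [0, -0.3, 0, 0, 0, 0], [0, -0.4, -1.5, 0, 0, 0], [0.3, -1.5, -2.2, 0.1, 0, 0], [0.6, -3, -1.8, 0.25, 0, 0], [0.9, -4.4, -1.2, 0.448, 0, 0], [0.96, -4.83, -0.6, 0.448, 0, 0], [0.96, -4.83, -0.6, 0.448, 0, 0], [0.96, -4.83, -0.6, 0.448, 0, 0]]], "claw": 1}}

```text
time: 10.68
position: [0.5112, -0.0511, 0.3405]
tool_rot: [-0.006, 0.975, -0.222, 0.002]
ft_force: [0.1, -0.4, 0.4]
grip_width: 0.0002
grip_force: 0.0
```

```bash
python3 - <<'E'
from h import *
Q=R.from_euler('x',-28,degrees=True)*BASE
for b in([-.042,-.15,.18],[-.042,-.15,.037],[.02,-.15,.037]): rel(*tip(b,Q))
o=get_obs();print(o["q"].round(2),o["grip_width"])
E
```

```text
pos [ 0.5112 -0.0511  0.3405] d [-0.03, -0.16, 0.07] [0.041, 0.002, 0.0]
pos [ 0.5112 -0.0511  0.3405] d [-0.02, 1.39, 3.29] [0.041, 0.002, 0.0]
pos [ 0.5112 -0.0511  0.3405] d [-1.57, 1.39, 3.3] [0.041, 0.002, 0.0]
[-0.21  0.49  1.79 -0.6   0.85 -1.4 ] 0.00024431836049291264
```

Emit:
{"method": "move_arm", "body": {"commands": [[[-0.02, -0.1, 0.2, 0.041, 0, 0], [-0.02, 0.4, 1.2, 0.041, 0, 0], [-0.02, 1.0, 2.4, 0.041, 0, 0], [-0.02, 1.39, 3.25, 0.041, 0, 0], [-0.02, 1.39, 3.28, 0.041, 0, 0], [-0.25, 1.39, 3.28, 0.041, 0, 0], [-0.5, 1.39, 3.28, 0.041, 0, 0], [-0.75, 1.39, 3.28, 0.041, 0, 0], [-1.0, 1.39, 3.28, 0.041, 0, 0], [-1.25, 1.39, 3.28, 0.041, 0, 0], [-1.5, 1.39, 3.28, 0.041, 0, 0], [-1.57, 1.39, 3.28, 0.041, 0, 0]]]}}

```text
time: 12.18
position: [0.573, -0.0583, 0.1981]
tool_rot: [-0.006, 0.97, -0.243, -0.001]
ft_force: [-6.6, -0.2, 8.5]
grip_width: 0.0005
grip_force: 4.1
```

```bash
python3 - <<'E'
from h import *
rel(*tip([0,.15,.235],BASE))
E
```

```text
pos [ 0.573  -0.0583  0.1981] d [0.5, 2.17, -7.36] [-0.491, -0.005, -0.001]
```

Emit:
{"method": "move_arm", "body": {"commands": [[[0.3, 0, 0, 0, 0, 0], [0.3, -0.5, -1.0, 0, 0, 0], [0.4, -1, -2.2, 0, 0, 0], [0.5, -1.2, -3.6, -0.05, 0, 0], [0.5, -0.5, -5, -0.2, 0, 0], [0.5, 0.8, -6.3, -0.35, 0, 0], [0.5, 2.17, -7.36, -0.491, 0, 0], [0.5, 2.17, -7.36, -0.491, 0, 0], [0.5, 2.17, -7.36, -0.491, 0, 0], [0.5, 2.17, -7.36, -0.491, 0, 0]]]}}

```text
time: 13.42
position: [0.5508, 0.1557, 0.4159]
tool_rot: [-0.006, 1.0, 0.0, -0.001]
ft_force: [0.1, -0.3, -0.9]
grip_width: 0.0005
grip_force: 0.0
```

```bash
cat > look.py <<'E'
from h import *
import sys
def look(tag):
    c=camera("top");p=pts(c);z=p[...,2];b=RB.inv().apply((p-B0).reshape(-1,3)).reshape(p.shape)
    m=(z>.138)&(z<.15)&(b[...,1]>.06)&(b[...,1]<.14)&(abs(b[...,0])<.084);q=b[m]
    if len(q)>20: print("batten",len(q),np.percentile(q[:,1],[2,50,98]).round(4),np.polyfit(q[:,0],q[:,1],1).round(4))
    m=(abs(b[...,0])<.08)&(b[...,1]>-.184)&(b[...,1]<.022)&(z>.024)&(z<.2)
    n,l,s,ce=cv2.connectedComponentsWithStats(m.astype(np.uint8))
    for i in range(1,n):
        if s[i,4]>30:
            q=b[l==i];q=q[q[:,2]>.03];rc=cv2.minAreaRect(q[:,:2].astype(np.float32))
            print(s[i,4],"med",np.median(q,0).round(4),"zmax",q[:,2].max().round(3),"rect",np.round(rc[0],4),np.round(rc[1],4),round(rc[2],1))
    cv2.imwrite(f"pics/{tag}.png",cv2.resize(c["pixels"][110:250,130:340],None,fx=3,fy=3,interpolation=cv2.INTER_CUBIC))
look(sys.argv[1])
E
python3 look.py t3
```

```text
batten 176 [0.1029 0.1102 0.116 ] [0.0112 0.11  ]
974 med [ 0.0433 -0.0713  0.0481] zmax 0.08 rect [ 0.0454 -0.0768] [0.177  0.0605] 86.8
128 med [-0.0652 -0.0021  0.0517] zmax 0.055 rect [-0.064  -0.0019] [0.0326 0.0309] 88.0
```

View pics/t3.png

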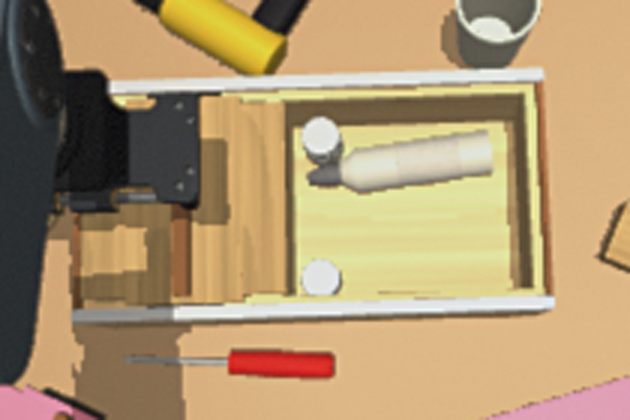

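The crop shows the cover straight, with the batten at y=0.110. The bottle rolled towards the +x wall, with the foot near (490,152), the cap at (312,177) beside the pot, and a yaw of about 8°. I'll measure it and search for a grasp again.

```bash
cat > s4.py <<'E'
from feas import *
import feas
from scipy.optimize import differential_evolution as DE
def solve(fx,fy,psi,edge,maxmis,srange,seed=1,cans=None,ax=30.,cone=None):
    if cans: feas.CANS[:]=cans
    d=np.array([-np.sin(np.radians(psi)),np.cos(np.radians(psi))])
    def f(v,full=False):
        yaw,roll,tilt,dp,s=v;r=10.5 if s>143 else 21
        Q=pose(yaw,roll,tilt);cl=Q.apply([0,1,0]);mis=np.arcsin(min(1,abs(cl[:2]@d)))
        half=(r+11.5*np.sin(mis))/np.cos(mis)+1.5
        P=Q.apply(pts_tool(min(half,43.5))-[0,0,182-dp])+np.array([*([fx,fy]+d*s),ax])
        P[:,1]=np.where((P[:,2]<146)&(P[:,1]>edge-40),P[:,1]+13-edge,P[:,1])
        c=clear(P);m=np.degrees(mis)
        return (c,m,half) if full else -c+max(0,m-maxmis)+max(0,half-43.5)
    o=DE(f,[(-90,90),(-65,65),(-65,65),(3,14),srange],maxiter=150,popsize=15,seed=seed,polish=False)
    return np.round([fx,fy,psi,maxmis,*f(o.x,True),*o.x],1).tolist()
E
python3 - <<'E'
from h import *
from s4 import solve
from concurrent.futures import ProcessPoolExecutor as X
c=camera("top");p=pts(c);z=p[...,2];b=RB.inv().apply((p-B0).reshape(-1,3)).reshape(p.shape)
m=(abs(b[...,0])<.083)&(b[...,1]>-.184)&(b[...,1]<-.05)&(z>.04)&(z<.058);q=b[m]
k=np.polyfit(q[:,1],q[:,0],1);top=q[q[:,2]>np.percentile(q[:,2],70)];k2=np.polyfit(top[:,1],top[:,0],1)
print("fits",k,k2,"y range",np.percentile(q[:,1],[1,99]),"z",np.percentile(q[:,2],95))
m=(abs(b[...,0])<.083)&(b[...,1]>-.03)&(b[...,1]<.02)&(z>.068)&(z<.085);print("pot top",np.median(b[m],0).round(4),m.sum())
fy=np.percentile(q[:,1],1);fx=np.polyval(k2,fy);psi=-np.degrees(np.arctan(k2[0]));print(fx,fy,psi)
print("cap px x at y=0:",np.polyval(k2,0.0))
cans=[(60,-5),(-65,-2)]
jobs=[(fx*1e3,fy*1e3,psi,21,m,sr,sd,cans) for m in(8,20,32) for sr in((75,105),(100,126),(146,165)) for sd in(1,2)]
with X() as ex: r=list(ex.map(solve,*zip(*jobs)))
print("fx fy psi max clear mis half yaw roll tilt dp s")
for t in sorted(r,key=lambda t:-t[4])[:12]:print(t)
E
```

```text
fits [-0.11156309  0.03203488] [-0.1054737  0.0332481] y range [-0.16191497 -0.05189506] z 0.05349032579361081
pot top [ 0.0625 -0.0053  0.0746] 120
0.05032587059230218 -0.16191497130869292 6.020936756454115
cap px x at y=0: 0.033248099237894034
fx fy psi max clear mis half yaw roll tilt dp s
[50.3, -161.9, 6.0, 32.0, -3.3, 32.0, 33.4, 43.8, -30.2, -0.5, 3.0, 110.2]
[50.3, -161.9, 6.0, 32.0, -3.3, 32.0, 33.4, 43.9, -30.3, -0.1, 3.0, 104.7]
[50.3, -161.9, 6.0, 8.0, -4.5, 5.5, 23.7, -0.0, -24.5, -0.0, 9.8, 75.6]
[50.3, -161.9, 6.0, 8.0, -4.5, 5.4, 23.7, 0.1, -24.5, 0.1, 9.9, 75.0]
[50.3, -161.9, 6.0, 20.0, -4.5, 5.5, 23.7, -0.0, -24.5, -0.1, 9.9, 75.2]
[50.3, -161.9, 6.0, 32.0, -4.5, 5.5, 23.7, -0.0, -24.6, -0.0, 10.0, 75.0]
[50.3, -161.9, 6.0, 32.0, -4.5, 5.5, 23.7, -0.1, -24.4, -0.2, 9.8, 75.8]
[50.3, -161.9, 6.0, 20.0, -4.6, 5.5, 23.7, -0.0, -24.4, -0.0, 9.5, 75.1]
[50.3, -161.9, 6.0, 8.0, -5.1, 5.4, 23.7, 0.3, -21.6, 0.7, 6.3, 100.3]
[50.3, -161.9, 6.0, 8.0, -5.2, 5.4, 23.7, 0.2, -21.3, 0.5, 5.8, 102.8]
[50.3, -161.9, 6.0, 32.0, -5.4, 31.9, 21.0, 63.0, -50.9, 0.0, 3.0, 164.6]
[50.3, -161.9, 6.0, 32.0, -5.4, 32.0, 21.0, 63.1, -50.9, -0.2, 3.0, 164.5]
```

```bash
python3 - <<'E'
from h import *
import feas
Q=R.from_euler('x',12,degrees=True)*R.from_euler('y',-20,degrees=True)*BASE
for b in([.069,-.045,.2],[.069,-.045,.038],[.025,-.045,.038]):
    rel(*tip(b,Q))
    T=feas.pts_tool(0);P=Q.apply(T-[0,0,182])+np.array(b)*1e3
    P[:,1]-=np.where((P[:,2]<146)&(P[:,1]>-20),8,0);print(feas.clear(P))
E
```

```text
pos [0.5509 0.1554 0.416 ] d [-0.2, -5.72, 1.21] [-0.206, -0.349, 0.035]
185.3448309286683
pos [0.5509 0.1554 0.416 ] d [-0.2, -5.73, 5.26] [-0.206, -0.349, 0.035]
-11.651878038264883
pos [0.5509 0.1554 0.416 ] d [0.9, -5.73, 5.26] [-0.206, -0.349, 0.035]
-11.651878038264883
```

```bash
python3 - <<'E'
from h import *
import feas
def cl(Q,b,T):
    P=Q.apply(T-[0,0,182])+np.array(b)*1e3
    P[:,1]-=np.where((P[:,2]<132)&(P[:,1]>-20),8,0)
    P[:,2]+=np.where((P[:,1]<90)&(P[:,1]>21),16,0)  # batten only beyond y=90
    return round(feas.clear(P),1)
T=feas.pts_tool(0)
for a in(15,20,25):
  for g in(15,20,25):
    Q=R.from_euler('x',a,degrees=True)*R.from_euler('y',-g,degrees=True)*BASE
    print(a,g,[cl(Q,[x,-.048,.039],T) for x in(.07,.05,.025,.01)])
Q=R.from_euler('x',20,degrees=True)*R.from_euler('y',-20,degrees=True)*BASE
for b in([.069,-.048,.2],[.069,-.048,.039],[.022,-.048,.039]):
    rel(*tip(b,Q))
E
```

```text
15 15 [np.float64(-4.4), np.float64(-4.4), np.float64(-4.4), np.float64(-4.4)]
15 20 [np.float64(-4.5), np.float64(-4.5), np.float64(-4.5), np.float64(-4.5)]
15 25 [np.float64(-5.3), np.float64(-5.3), np.float64(-5.3), np.float64(-5.3)]
20 15 [np.float64(-2.8), np.float64(-1.2), np.float64(-1.2), np.float64(-1.2)]
20 20 [np.float64(-3.1), np.float64(-3.1), np.float64(-3.1), np.float64(-3.1)]
20 25 [np.float64(-5.2), np.float64(-5.2), np.float64(-5.2), np.float64(-5.2)]
25 15 [np.float64(-2.8), np.float64(0.4), np.float64(0.4), np.float64(0.4)]
25 20 [np.float64(0.5), np.float64(0.5), np.float64(0.5), np.float64(0.5)]
25 25 [np.float64(0.9), np.float64(0.9), np.float64(0.9), np.float64(0.9)]
pos [0.5509 0.1554 0.416 ] d [-0.2, -6.37, 1.37] [-0.345, -0.347, 0.059]
pos [0.5509 0.1554 0.416 ] d [-0.21, -6.38, 5.4] [-0.345, -0.347, 0.059]
pos [0.5509 0.1554 0.416 ] d [0.97, -6.38, 5.4] [-0.345, -0.347, 0.059]
```

```bash
python3 - <<'E'
from h import *
Q=R.from_euler('x',25,degrees=True)*R.from_euler('y',-20,degrees=True)*BASE
for b in([.069,-.049,.2],[.069,-.049,.041],[.02,-.049,.041]): rel(*tip(b,Q))
E
```

```text
pos [0.5509 0.1554 0.416 ] d [-0.2, -6.74, 1.52] [-0.431, -0.345, 0.074]
pos [0.5509 0.1554 0.416 ] d [-0.21, -6.75, 5.49] [-0.431, -0.345, 0.074]
pos [0.5509 0.1554 0.416 ] d [1.02, -6.75, 5.49] [-0.431, -0.345, 0.074]
```

Emit:
{"method": "move_arm", "body": {"commands": [[[-0.1, -2, 0.4, -0.1, -0.1, 0.02], [-0.2, -4, 0.8, -0.3, -0.25, 0.05], [-0.2, -6, 1.2, -0.431, -0.345, 0.074], [-0.2, -6.74, 1.5, -0.431, -0.345, 0.074], [-0.2, -6.74, 1.5, -0.431, -0.345, 0.074], [-0.2, -6.75, 1.6, -0.431, -0.345, 0.074], [-0.2, -6.75, 2.8, -0.431, -0.345, 0.074], [-0.2, -6.75, 4.0, -0.431, -0.345, 0.074], [-0.2, -6.75, 5.0, -0.431, -0.345, 0.074], [-0.2, -6.75, 5.45, -0.431, -0.345, 0.074], [-0.2, -6.75, 5.48, -0.431, -0.345, 0.074]]]}}

```text
time: 14.9
position: [0.5621, -0.1119, 0.196]
tool_rot: [0.031, 0.961, 0.215, 0.168]
ft_force: [-0.3, 0.5, -0.2]
grip_width: 0.0004
grip_force: 0.1
```

```bash
python3 - <<'E'
from h import *
o=get_obs();r=R.from_quat(o["tool_rot"]);t=o["position"]+r.apply([0,0,.182]);print("tip bin",RB.inv().apply(t-B0).round(4),o["ft_force"].round(1))
Q=R.from_euler('x',25,degrees=True)*R.from_euler('y',-20,degrees=True)*BASE
for b in([.069,-.049,.041],[.02,-.049,.041]): rel(*tip(b,Q))
E
```

```text
tip bin [ 0.0693 -0.0462  0.0412] [-0.3  0.5 -0.2]
pos [ 0.5621 -0.1119  0.196 ] d [0.0, -0.05, -0.03] [0.003, -0.001, 0.001]
pos [ 0.5621 -0.1119  0.196 ] d [1.15, -0.05, -0.44] [0.003, -0.001, 0.001]
```

Emit:
{"method": "move_arm", "body": {"commands": [[[0.2, -0.03, -0.08, 0, 0, 0], [0.4, -0.05, -0.15, 0, 0, 0], [0.6, -0.05, -0.23, 0, 0, 0], [0.8, -0.05, -0.3, 0, 0, 0], [0.95, -0.05, -0.36, 0, 0, 0], [0.95, -0.05, -0.36, 0, 0, 0]]]}}

```text
time: 15.65
position: [0.5303, -0.1167, 0.2064]
tool_rot: [0.033, 0.961, 0.213, 0.171]
ft_force: [7.2, -0.9, 18.4]
grip_width: 0.0004
grip_force: 9.4
```

```bash
python3 - <<'E'
from h import *
rel(*tip([.03,-.049,.2],R.from_euler('x',25,degrees=True)*R.from_euler('y',-20,degrees=True)*BASE));rel(*tip([0,.15,.235],BASE))
E
```

```text
pos [ 0.5303 -0.1167  0.2064] d [-0.99, 1.61, -3.2] [-0.002, 0.007, -0.0]
pos [ 0.5303 -0.1167  0.2064] d [-1.23, 8.42, -1.56] [0.43, 0.35, -0.078]
```

Emit:
{"method": "move_arm", "body": {"commands": [[[-0.4, 0.3, -0.6, 0, 0, 0], [-0.9, 0.9, -1.8, 0, 0, 0], [-1.0, 1.6, -3.2, 0, 0, 0], [-1.05, 3, -3.2, 0.1, 0.1, -0.02], [-1.1, 4.6, -2.8, 0.25, 0.2, -0.05], [-1.2, 6.2, -2.2, 0.43, 0.35, -0.078], [-1.23, 7.6, -1.7, 0.43, 0.35, -0.078], [-1.23, 8.42, -1.56, 0.43, 0.35, -0.078], [-1.23, 8.42, -1.56, 0.43, 0.35, -0.078]]]}}

```text
time: 16.77
position: [0.5488, 0.1612, 0.4127]
tool_rot: [-0.011, 1.0, 0.0, -0.006]
ft_force: [-1.1, -0.7, 0.4]
grip_width: 0.0009
grip_force: 0.0
```

```bash
python3 look.py t4
```

```text
batten 164 [0.1028 0.1099 0.1159] [0.0093 0.1099]
174 med [ 0.0589 -0.0065  0.074 ] zmax 0.079 rect [ 0.0619 -0.0063] [0.0335 0.0346] 83.2
808 med [-0.0203 -0.0974  0.0472] zmax 0.057 rect [-0.0191 -0.0857] [0.0418 0.1744] 7.9
131 med [-0.0653 -0.0022  0.0515] zmax 0.056 rect [-0.0638 -0.0019] [0.0328 0.031 ] 88.4
```

View pics/t4.png

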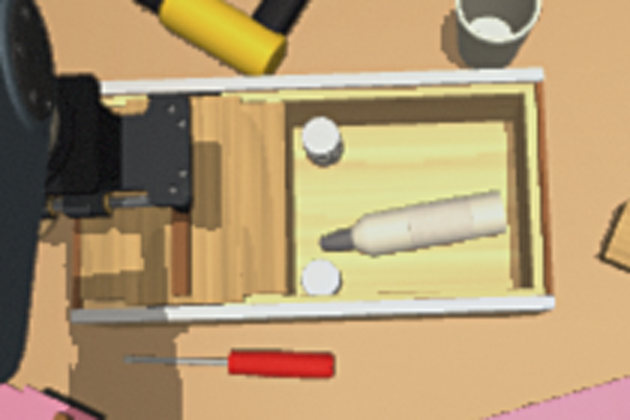

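The crop shows the bottle rolled to about (-0.019,-0.086), with the foot near (500,212), the cap at (322,242) and a yaw of 8°. The cans are undisturbed. The bottle rolls when pushed, so I'll centre it with a nudge at the foot, then turn it with the open fingers astride it.

```bash
python3 - <<'E'
from h import *
Q=R.from_euler('x',-28,degrees=True)*BASE
for b in([-.045,-.155,.2],[-.045,-.155,.037],[-.022,-.155,.037]): rel(*tip(b,Q))
E
```

```text
pos [0.5488 0.1595 0.4121] d [1.08, -5.54, 1.3] [0.489, -0.011, 0.011]
pos [0.5488 0.1595 0.4121] d [1.03, -5.54, 5.37] [0.489, -0.011, 0.011]
pos [0.5488 0.1595 0.4121] d [0.45, -5.55, 5.37] [0.489, -0.011, 0.011]
```

Emit:
{"method": "move_arm", "body": {"commands": [[[0.3, -1.5, 0.3, 0.15, 0, 0], [0.6, -3.0, 0.6, 0.3, 0, 0], [1.0, -4.5, 0.9, 0.45, -0.01, 0.01], [1.08, -5.54, 1.3, 0.489, -0.01, 0.01], [1.08, -5.54, 1.8, 0.489, -0.01, 0.01], [1.06, -5.54, 3.0, 0.489, -0.01, 0.01], [1.05, -5.54, 4.2, 0.489, -0.01, 0.01], [1.04, -5.54, 5.1, 0.489, -0.01, 0.01], [1.03, -5.54, 5.35, 0.489, -0.01, 0.01], [1.03, -5.54, 5.35, 0.489, -0.01, 0.01], [0.75, -5.54, 5.36, 0.489, -0.01, 0.01], [0.45, -5.55, 5.36, 0.489, -0.01, 0.01]]]}}

```text
time: 18.32
position: [0.5339, -0.0638, 0.1986]
tool_rot: [-0.005, 0.97, -0.242, 0.001]
ft_force: [-0.9, -0.1, 1.4]
grip_width: 0.0004
grip_force: 0.7
```

```bash
python3 - <<'E'
from h import *
rel(*tip([-.03,-.155,.2],R.from_euler('x',-28,degrees=True)*BASE)); rel(*tip([0,.15,.235],BASE))
o=get_obs();r=R.from_quat(o["tool_rot"]);t=o["position"]+r.apply([0,0,.182]);print("tip bin",RB.inv().apply(t-B0).round(4))
E
```

```text
pos [ 0.5339 -0.0638  0.1986] d [0.24, -1.88, -3.59] [-0.0, -0.001, -0.002]
pos [ 0.5339 -0.0638  0.1986] d [-0.5, 2.31, -7.41] [-0.489, -0.0, -0.003]
tip bin [-0.0206 -0.156   0.038 ]
```

Emit:
{"method": "move_arm", "body": {"commands": [[[0.2, 0, 0, 0, 0, 0], [0.2, -0.6, -1.1, 0, 0, 0], [0.2, -1.2, -2.4, 0, 0, 0], [0, -1.2, -3.7, -0.05, 0, 0], [-0.2, -0.4, -5, -0.2, 0, 0], [-0.5, 0.9, -6.3, -0.38, 0, 0], [-0.5, 2.31, -7.41, -0.489, 0, 0], [-0.5, 2.31, -7.41, -0.489, 0, 0], [-0.5, 2.31, -7.41, -0.489, 0, 0]]]}}

```text
time: 19.45
position: [0.5503, 0.1582, 0.4156]
tool_rot: [-0.006, 1.0, -0.0, -0.001]
ft_force: [-0.2, 0.7, -0.2]
grip_width: 0.0001
grip_force: 0.0
```

```bash
python3 look.py t5; python3 - <<'E'
from h import *
o=get_obs();print(o["q"].round(2))
E
```

```text
batten 173 [0.1027 0.1101 0.1162] [0.0112 0.11  ]
175 med [ 0.0593 -0.0067  0.0736] zmax 0.08 rect [ 0.0619 -0.0062] [0.034  0.0344] 83.1
937 med [-0.0131 -0.084   0.0482] zmax 0.056 rect [-0.0194 -0.0731] [0.0506 0.2054] 27.2
[ 0.08  0.44  1.55 -0.    1.14 -1.5 ]
```

```bash
cat > bfit.py <<'E'
from h import *
def bfit(v=True):
    c=camera("top");p=pts(c);z=p[...,2];b=RB.inv().apply((p-B0).reshape(-1,3)).reshape(p.shape)
    m=(abs(b[...,0])<.082)&(b[...,1]>-.184)&(b[...,1]<-.045)&(z>.03)&(z<.06)
    n,l,s,_=cv2.connectedComponentsWithStats(m.astype(np.uint8));q=b[l==1+s[1:,4].argmax()]
    rc=cv2.fitLine(q[q[:,2]>.042][:,:2].astype(np.float32),cv2.DIST_HUBER,0,.01,.01).ravel()
    d=rc[:2]*np.sign(rc[1]);a=(q[:,:2]-rc[2:])@d
    off=(q[:,:2]-rc[2:])@np.array([d[1],-d[0]])
    foot=rc[2:]+d*np.percentile(a,.5)
    print("psi",np.degrees(np.arctan2(-d[0],d[1])).round(1),"foot",foot.round(4),"x at y=-.085",(foot+d*(-.085-foot[1])/d[1]).round(4),"off",np.percentile(off,[1,99]).round(4),"z",np.percentile(q[:,2],[50,95]).round(4))
    m=(b[...,0]<-.03)&(b[...,0]>-.083)&(b[...,1]>-.05)&(b[...,1]<.022)&(z>.045)&(z<.06);print("tin",np.median(b[m],0).round(4),m.sum())
    return c
bfit()
E
python3 bfit.py
```

```text
psi 22.7 foot [ 0.0217 -0.1651] x at y=-.085 [-0.0117 -0.085 ] off [-0.0198  0.0208] z [0.0479 0.0528]
tin [-0.063  -0.0022  0.0512] 133
```

```bash
python3 - <<'E'
from s4 import solve
from concurrent.futures import ProcessPoolExecutor as X
cans=[(62,-5),(-64,-2)]
jobs=[(fx,-165.1,psi,21,m,sr,sd,cans) for fx,psi in((21.7,22.7),(45,25)) for m in(25,36) for sr in((75,100),(100,126)) for sd in(1,2)]
with X() as ex: r=list(ex.map(solve,*zip(*jobs)))
print("fx fy psi max clear mis half yaw roll tilt dp s")
for t in sorted(r,key=lambda t:-t[4])[:12]:print(t)
E
```

```text
fx fy psi max clear mis half yaw roll tilt dp s
[45.0, -165.1, 25.0, 36.0, 4.2, 32.0, 33.4, 57.1, -4.0, -0.6, 3.1, 96.4]
[45.0, -165.1, 25.0, 36.0, 4.2, 32.1, 33.5, 57.2, -3.3, 0.7, 3.5, 94.0]
[45.0, -165.1, 25.0, 36.0, 4.1, 31.1, 32.9, 56.3, -7.0, -6.8, 3.1, 107.8]
[21.7, -165.1, 22.7, 36.0, 4.0, 35.5, 35.5, 58.3, 3.9, -6.3, 4.1, 88.2]
[21.7, -165.1, 22.7, 36.0, 4.0, 35.5, 35.5, 58.3, 4.0, -6.4, 6.6, 88.2]
[45.0, -165.1, 25.0, 36.0, 3.9, 29.2, 32.0, 54.9, -11.6, -16.4, 3.3, 125.7]
[21.7, -165.1, 22.7, 36.0, 3.3, 35.5, 35.5, 58.2, -0.0, -12.7, 4.4, 100.5]
[45.0, -165.1, 25.0, 25.0, 0.3, 25.0, 30.0, 50.8, -13.8, -19.8, 4.6, 126.0]
[45.0, -165.1, 25.0, 25.0, 0.3, 25.0, 30.0, 50.8, -13.8, -19.8, 4.6, 126.0]
[45.0, -165.1, 25.0, 25.0, -1.3, 25.0, 30.0, 50.2, -7.8, -6.0, 9.4, 100.0]
[45.0, -165.1, 25.0, 25.0, -1.3, 25.0, 30.0, 50.3, -7.8, -6.0, 9.4, 100.0]
[21.7, -165.1, 22.7, 25.0, -3.2, 25.0, 30.0, 48.3, 11.7, 5.8, 3.2, 75.1]
```

```bash
python3 - <<'E'
from h import *
import feas
feas.CANS[:]=[(62,-5),(-64,-2)]
foot=np.array([21.7,-165.1]);psi=np.radians(22.7);d=np.array([-np.sin(psi),np.cos(psi)])
best=[]
for s in(88,92,96,100,104):
  for yaw in(56,58,60,62):
    for tl in(-13,-9,-5,0):
      for ro in(0,3):
        Q=feas.pose(yaw,ro,tl);P=Q.apply(feas.pts_tool(42)-[0,0,174])+np.array([*(foot+d*s),30])
        P[:,1]-=np.where((P[:,2]<146)&(P[:,1]>-19),8,0);best.append((round(feas.clear(P),1),s,yaw,tl,ro))
best.sort(reverse=True);print(best[:10])
_,s,yaw,tl,ro=best[0]
Q=feas.pose(yaw,ro,tl)*R.from_euler('z',180,degrees=True)
g=np.append((foot+d*s)/1e3,0)
for z in(.2,.030): rel(*tip(g+[0,0,z],Q,.008))
E
```

```text
[(np.float64(3.5), 88, 60, -5, 3), (np.float64(3.0), 100, 58, -13, 0), (np.float64(2.8), 92, 60, -9, 3), (np.float64(2.8), 92, 58, -9, 3), (np.float64(2.6), 88, 62, -5, 3), (np.float64(2.5), 100, 60, -13, 0), (np.float64(2.2), 96, 62, -9, 0), (np.float64(2.0), 96, 60, -9, 0), (np.float64(1.9), 92, 62, -9, 3), (np.float64(1.6), 88, 58, -5, 3)]
pos [0.5506 0.1564 0.4149] d [-0.18, -5.83, 1.05] [0.027, 0.096, 0.523]
pos [0.5506 0.1564 0.4149] d [-0.19, -5.82, 5.3] [0.027, 0.096, 0.523]
```

```bash
cat > g.py <<'E'
from h import *
import feas
foot=np.array([21.7,-165.1]);psi=np.radians(22.7);d=np.array([-np.sin(psi),np.cos(psi)])
Q=feas.pose(58,0,-13)*R.from_euler('z',180,degrees=True)
g=np.append((foot+d*100)/1e3,0)
if __name__=="__main__":
    for z in(.17,.030): rel(*tip(g+[0,0,z],Q,.008))
E
python3 g.py
```

```text
pos [0.5506 0.1564 0.4149] d [-0.46, -6.07, 1.89] [-0.064, 0.218, 0.554]
pos [0.5506 0.1564 0.4149] d [-0.47, -6.07, 5.39] [-0.064, 0.218, 0.554]
```

Emit:
{"method": "move_arm", "body": {"commands": [[[-0.1, -1.5, 0.2, 0, 0, 0.1], [-0.2, -3, 0.5, -0.02, 0.07, 0.25], [-0.4, -4.5, 0.9, -0.05, 0.15, 0.4], [-0.46, -6.07, 1.5, -0.064, 0.218, 0.554], [-0.46, -6.07, 1.89, -0.064, 0.218, 0.554], [-0.46, -6.07, 1.89, -0.064, 0.218, 0.554], [-0.46, -6.07, 1.89, -0.064, 0.218, 0.554]]], "claw": -1}}

```text
time: 20.42
position: [0.5713, -0.0845, 0.3399]
tool_rot: [0.268, 0.957, 0.031, -0.109]
ft_force: [-0.6, 0.4, -0.7]
grip_width: 0.0622
grip_force: 0.0
```

```bash
python3 g.py; python3 - <<'E'
from h import *
print(get_obs()["grip_width"])
c=camera("wrist");cv2.imwrite("pics/w6.png",c["pixels"])
E
```

```text
pos [ 0.5713 -0.0845  0.3399] d [-0.02, -0.05, 0.0] [0.002, 0.0, 0.001]
pos [ 0.5713 -0.0845  0.3399] d [-0.8, -0.05, 3.41] [0.002, 0.0, 0.001]
0.06223532346069972
```

View pics/w6.png

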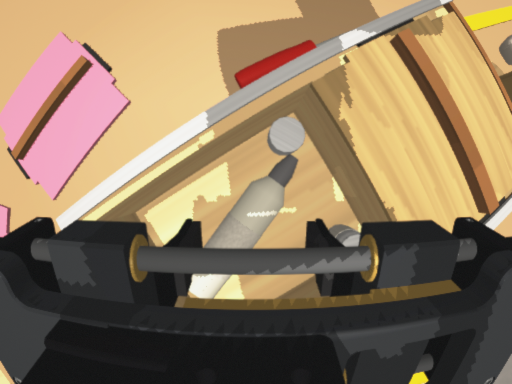

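The wrist view shows the bottle running obliquely between the opening fingers (about cols 185-330), with its cap at (285,170) beside the tin. I'll descend while the fingers finish opening.

Emit:
{"method": "move_arm", "body": {"commands": [[[-0.05, -0.05, 0.1, 0, 0, 0], [-0.2, -0.05, 0.8, 0, 0, 0], [-0.37, -0.05, 1.5, 0, 0, 0], [-0.5, -0.05, 2.1, 0, 0, 0], [-0.6, -0.05, 2.5, 0, 0, 0], [-0.68, -0.05, 2.9, 0, 0, 0], [-0.75, -0.05, 3.2, 0, 0, 0], [-0.8, -0.05, 3.4, 0, 0, 0], [-0.8, -0.05, 3.4, 0, 0, 0]]]}}

```text
time: 21.6
position: [0.5712, -0.0872, 0.1995]
tool_rot: [0.268, 0.957, 0.031, -0.109]
ft_force: [-0.7, 0.7, 0.2]
grip_width: 0.0874
grip_force: 0.0
```

No contact, full depth reached. Closing now with a gentle grip.

Emit:
{"method": "move_arm", "body": {"commands": [[[0, 0, 0, 0, 0, 0], [0, 0, 0, 0, 0, 0], [0, 0, 0, 0, 0, 0], [0, 0, 0, 0, 0, 0], [0, 0, 0, 0, 0, 0], [0, 0, 0, 0, 0, 0], [0, 0, 0, 0, 0, 0]]], "claw": 1, "squeeze": 15}}

```text
time: 22.48
position: [0.571, -0.0871, 0.2]
tool_rot: [0.268, 0.957, 0.031, -0.109]
ft_force: [-1.9, 0.9, 1.7]
grip_width: 0.05
grip_force: 13.5
```

Emit:
{"method": "move_arm", "body": {"commands": [[[0, 0, 0, 0, 0, 0], [0, 0, 0, 0, 0, 0], [0, 0, 0, 0, 0, 0]]], "squeeze": 25}}

```text
time: 22.85
position: [0.5711, -0.0871, 0.2]
tool_rot: [0.268, 0.957, 0.031, -0.109]
ft_force: [-2.2, 0.0, 3.4]
grip_width: 0.0492
grip_force: 22.2
```

Emit:
{"method": "move_arm", "body": {"commands": [[[0.05, 0, -0.2, 0, 0, 0], [0.11, 0, -0.5, 0, 0, 0], [0.22, 0, -0.97, 0, 0, 0], [0.22, 0, -0.97, 0, 0, 0]]]}}

```text
time: 23.35
position: [0.5722, -0.0875, 0.2419]
tool_rot: [0.268, 0.957, 0.031, -0.106]
ft_force: [0.2, 0.2, -1.0]
grip_width: 0.0423
grip_force: 23.9
```

```bash
python3 - <<'E'
from h import *
import feas
# find poses: rotate about grasp point
o=get_obs();r=RB.inv()*R.from_quat(o["tool_rot"]);t=RB.inv().apply(o["position"]-B0)
print("grasp bin",(t+r.apply([0,0,.174])).round(4),"toolz",r.apply([0,0,1]).round(3),"tooly",r.apply([0,1,0]).round(3),"toolx",r.apply([1,0,0]).round(3),o["q"].round(2))
c=camera("scene");P=pts(c);b=RB.inv().apply((P-B0).reshape(-1,3)).reshape(P.shape)
im=c["pixels"].astype(int)
cv2.imwrite("pics/s7.png",cv2.resize(c["pixels"][100:300,170:370],None,fx=3,fy=3,interpolation=cv2.INTER_CUBIC))
E
```

```text
grasp bin [-0.0146 -0.0741  0.0722] toolz [-0.185  0.119 -0.976] tooly [0.53  0.848 0.003] toolx [-0.827  0.517  0.22 ] [-0.35  0.72  1.61  0.05  1.03 -1.41]
```

View pics/s7.png

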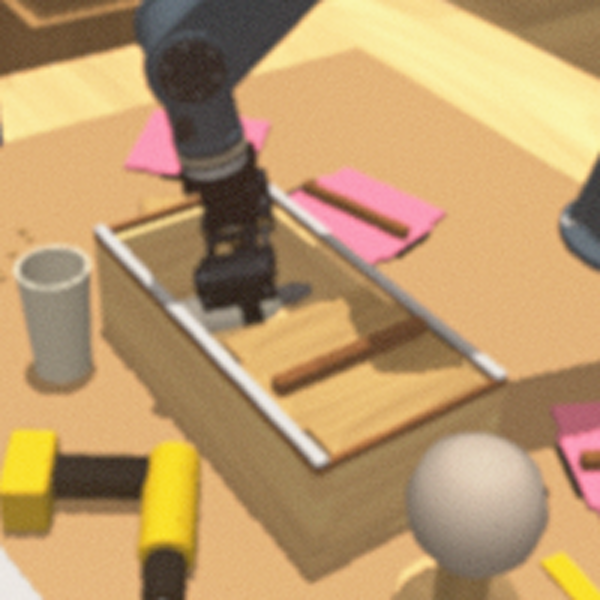

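The scene view shows the gripper holding the bottle, with the grey cap at (295,293) now raised and the width at 42 mm (aligned). Next I'll plan the lift, pitch and yaw.

```bash
cat > q.py <<'E'
from h import *
def G(phi,tau): return R.from_euler('z',phi-90,degrees=True)*R.from_euler('y',tau,degrees=True)*BASE
def go(x,y,z,phi,tau): rel(*tip([x,y,z],G(phi,tau),.008))
E
python3 - <<'E'
from q import *
go(-.015,-.075,.105,58,13)
go(-.015,-.08,.125,58,38)
go(-.03,-.085,.132,90,50)
E
```

```text
pos [ 0.5718 -0.0874  0.241 ] d [0.15, -0.01, -0.83] [0.002, 0.004, 0.0]
pos [ 0.5718 -0.0874  0.241 ] d [-1.64, -0.11, -0.91] [0.002, 0.44, 0.001]
pos [ 0.5718 -0.0874  0.241 ] d [-1.64, 1.35, -0.44] [0.298, 0.633, -0.484]
```

Emit:
{"method": "move_arm", "body": {"commands": [[[0.07, 0, -0.4, 0, 0, 0], [0.15, 0, -0.83, 0, 0, 0], [-0.3, -0.03, -0.9, 0.0, 0.11, 0], [-0.75, -0.05, -0.97, 0.0, 0.22, 0], [-1.2, -0.08, -0.97, 0.0, 0.33, 0], [-1.64, -0.11, -0.91, 0.0, 0.44, 0], [-1.64, -0.11, -0.91, 0.0, 0.44, 0], [-1.64, -0.11, -0.91, 0.0, 0.44, 0]]]}}

```text
time: 24.4
position: [0.6302, -0.1283, 0.2609]
tool_rot: [0.255, 0.91, 0.089, -0.314]
ft_force: [-0.0, 0.4, -1.7]
grip_width: 0.0425
grip_force: 23.9
```

```bash
python3 - <<'E'
from q import *
go(-.015,-.08,.125,58,38)
go(-.024,-.083,.128,74,44)
go(-.03,-.085,.132,90,50)
print(get_obs()["q"].round(2))
E
```

```text
pos [ 0.6302 -0.1283  0.2609] d [-0.0, -0.0, -0.04] [0.002, -0.002, 0.001]
pos [ 0.6302 -0.1283  0.2609] d [-0.2, 0.65, 0.09] [0.185, 0.102, -0.21]
pos [ 0.6302 -0.1283  0.2609] d [-0.2, 1.46, 0.39] [0.391, 0.203, -0.401]
[-0.39  0.84  1.3   0.1   1.66 -1.44]
```

Emit:
{"method": "move_arm", "body": {"commands": [[[-0.1, 0.32, 0.02, 0.09, 0.05, -0.1], [-0.2, 0.65, 0.09, 0.185, 0.102, -0.21], [-0.2, 1.05, 0.23, 0.29, 0.15, -0.305], [-0.2, 1.46, 0.39, 0.391, 0.203, -0.401], [-0.2, 1.46, 0.39, 0.391, 0.203, -0.401], [-0.2, 1.46, 0.39, 0.391, 0.203, -0.401]]]}}

```text
time: 25.15
position: [0.6578, -0.077, 0.2441]
tool_rot: [-0.005, 0.906, -0.002, -0.423]
ft_force: [-0.9, 0.4, -0.8]
grip_width: 0.0425
grip_force: 23.9
```

```bash
cat > cloud.py <<'E'
from q import *
def bott():
    o=get_obs();r=RB.inv()*R.from_quat(o["tool_rot"]);t=RB.inv().apply(o["position"]-B0);g=t+r.apply([0,0,.174])
    print("grasp",g.round(4),"tau",np.degrees(np.arccos(-r.apply([0,0,1])[2])).round(1),"w",o["grip_width"].round(4),"f",o["ft_force"].round(1))
    for n in("scene","top"):
        c=camera(n);P=pts(c);b=RB.inv().apply((P-B0).reshape(-1,3)).reshape(P.shape);im=c["pixels"].astype(int)
        tt=r.inv().apply((b-t).reshape(-1,3)).reshape(b.shape)  # tool frame
        plane=np.abs(tt[...,1])<.024   # between fingers
        inb=(abs(b[...,0])<.11)&(b[...,1]>-.18)&(b[...,1]<.0)&(b[...,2]>.014)&(b[...,2]<.23)
        far=~((tt[...,2]<.113))
        m=plane&inb&far&(tt[...,2]<.30)&(abs(b[...,0])<.083)|(plane&inb&far&(b[...,2]>.14))
        q=b[m]
        if len(q)<10: print(n,"none");continue
        print(n,len(q),"x",np.percentile(q[:,0],[1,50,99]).round(3),"z",np.percentile(q[:,2],[1,50,99]).round(3))
        for z0 in np.arange(.01,.22,.02):
            k=q[(q[:,2]>=z0)&(q[:,2]<z0+.02)]
            if len(k)>4: print("  z%.2f n%d x %.3f..%.3f y %.3f"%(z0,len(k),*np.percentile(k[:,0],[5,95]),np.median(k[:,1])))
bott()
E
python3 cloud.py
```

```text
Traceback (most recent call last):
  File "cloud.py", line 18, in <module>
    bott()
    ~~~~^^
  File "cloud.py", line 4, in bott
    print("grasp",g.round(4),"tau",np.degrees(np.arccos(-r.apply([0,0,1])[2])).round(1),"w",o["grip_width"].round(4),"f",o["ft_force"].round(1))
                                                                                            ^^^^^^^^^^^^^^^^^^^^^
AttributeError: 'float' object has no attribute 'round'
```

```bash
sed -i 's/o\["grip_width"\].round(4)/round(o["grip_width"],4)/' cloud.py; python3 cloud.py
```

```text
grasp [-0.03   -0.0851  0.1322] tau 50.0 w 0.0425 f [-0.9  0.4 -0.8]
scene 279 x [-0.063  0.017  0.041] z [0.039 0.076 0.186]
  z0.03 n27 x 0.013..0.037 y -0.078
  z0.05 n81 x 0.009..0.040 y -0.082
  z0.07 n82 x -0.003..0.030 y -0.080
  z0.15 n40 x -0.053..0.001 y -0.075
  z0.17 n44 x -0.063..-0.044 y -0.075
top 428 x [-0.064 -0.024  0.044] z [0.05  0.151 0.189]
  z0.05 n5 x 0.028..0.044 y -0.097
  z0.07 n30 x 0.019..0.028 y -0.095
  z0.09 n39 x 0.004..0.017 y -0.093
  z0.11 n48 x -0.010..0.006 y -0.094
  z0.13 n84 x -0.050..-0.008 y -0.097
  z0.15 n144 x -0.046..-0.009 y -0.089
  z0.17 n72 x -0.064..-0.044 y -0.080
```

Emit:
{"method": "move_arm", "body": {"commands": [[[0, 0, 0, 0, 0, 0], [0, 0, 0, 0, 0, 0], [0, 0, 0, 0, 0, 0]]], "squeeze": 5}}

```text
time: 25.62
position: [0.6581, -0.0773, 0.2434]
tool_rot: [-0.005, 0.906, -0.002, -0.423]
ft_force: [-0.4, -0.7, -1.4]
grip_width: 0.0416
grip_force: 5.0
```

```bash
python3 cloud.py
```

```text
grasp [-0.0299 -0.0854  0.1317] tau 50.1 w 0.0416 f [-0.4 -0.7 -1.4]
scene 250 x [-0.044 -0.021  0.003] z [0.027 0.075 0.193]
  z0.01 n5 x -0.003..0.001 y -0.091
  z0.03 n40 x -0.035..-0.001 y -0.075
  z0.05 n64 x -0.032..-0.001 y -0.071
  z0.07 n47 x -0.036..-0.004 y -0.067
  z0.09 n31 x -0.041..-0.017 y -0.067
  z0.15 n12 x -0.044..0.007 y -0.077
  z0.17 n35 x -0.040..-0.025 y -0.079
  z0.19 n12 x -0.039..-0.029 y -0.082
top 244 x [-0.051 -0.034  0.001] z [0.04  0.156 0.195]
  z0.13 n44 x -0.051..-0.022 y -0.103
  z0.15 n131 x -0.047..-0.006 y -0.089
  z0.17 n33 x -0.044..-0.025 y -0.084
  z0.19 n27 x -0.041..-0.030 y -0.086
```

Emit:
{"method": "move_arm", "body": {"commands": [[[-0.12, 0, 0.1, 0, 0, 0], [-0.24, 0, 0.2, 0, 0, 0], [-0.31, 0, 0.26, 0, 0, 0], [-0.36, 0, 0.3, 0, 0, 0], [-0.36, 0, 0.3, 0, 0, 0]]], "squeeze": 3}}

```text
time: 26.35
position: [0.6582, -0.0769, 0.2246]
tool_rot: [-0.006, 0.906, -0.002, -0.423]
ft_force: [-0.2, -1.2, 3.5]
grip_width: 0.042
grip_force: 3.0
```

```bash
python3 cloud.py
```

```text
grasp [-0.0298 -0.0852  0.1129] tau 50.1 w 0.042 f [-0.2 -1.2  3.5]
scene 202 x [-0.047 -0.026  0.004] z [0.022 0.082 0.185]
  z0.03 n36 x -0.031..-0.000 y -0.074
  z0.05 n44 x -0.033..-0.002 y -0.067
  z0.07 n25 x -0.037..-0.018 y -0.066
  z0.13 n21 x -0.047..0.005 y -0.072
  z0.15 n34 x -0.037..-0.022 y -0.077
  z0.17 n34 x -0.038..-0.025 y -0.081
top 229 x [-0.05  -0.035  0.002] z [0.014 0.147 0.187]
  z0.11 n8 x -0.048..-0.029 y -0.107
  z0.13 n119 x -0.048..-0.010 y -0.091
  z0.15 n37 x -0.043..-0.019 y -0.087
  z0.17 n54 x -0.042..-0.027 y -0.084
```

Emit:
{"method": "move_arm", "body": {"commands": [[[0, 0, 0, 0, 0, 0], [0, 0, 0, 0, 0, 0], [0, 0, 0, 0, 0, 0]]], "claw": -0.5}}

```text
time: 26.82
position: [0.6581, -0.0769, 0.2242]
tool_rot: [-0.006, 0.906, -0.002, -0.423]
ft_force: [-0.2, -0.5, 0.5]
grip_width: 0.0619
grip_force: 0.0
```

```bash
python3 cloud.py; python3 - <<'E'
from q import *
o=get_obs();print(o["grip_width"])
E
```

```text
grasp [-0.0299 -0.0851  0.1126] tau 50.1 w 0.0619 f [-0.2 -0.5  0.5]
scene 180 x [-0.041 -0.023  0.001] z [0.022 0.076 0.185]
  z0.01 n5 x -0.003..0.002 y -0.095
  z0.03 n33 x -0.030..-0.000 y -0.075
  z0.05 n43 x -0.032..-0.003 y -0.067
  z0.07 n23 x -0.039..-0.016 y -0.066
  z0.13 n9 x -0.042..-0.034 y -0.072
  z0.15 n30 x -0.037..-0.018 y -0.076
  z0.17 n35 x -0.035..-0.022 y -0.081
top 224 x [-0.045 -0.033 -0.006] z [0.026 0.146 0.186]
  z0.03 n5 x -0.041..-0.033 y -0.086
  z0.05 n5 x -0.042..-0.037 y -0.091
  z0.07 n6 x -0.044..-0.034 y -0.082
  z0.09 n7 x -0.043..-0.032 y -0.096
  z0.11 n8 x -0.046..-0.039 y -0.082
  z0.13 n109 x -0.044..-0.008 y -0.091
  z0.15 n29 x -0.037..-0.013 y -0.082
  z0.17 n52 x -0.035..-0.020 y -0.084
0.06427573055873648
```

Emit:
{"method": "move_arm", "body": {"commands": [[[0, 0, -0.2, 0, 0, 0], [0, 0, -0.7, 0, 0, 0], [0, 0, -1.5, 0, 0, 0], [0, 0, -2.5, 0, 0, 0], [0, 0, -3.5, 0, 0, 0], [0.3, 0, -4, 0, 0, 0], [0.3, 0, -4, 0, 0, 0], [0.3, 0, -4, 0, 0, 0]]]}}

```text
time: 27.92
position: [0.7728, -0.0755, 0.3355]
tool_rot: [-0.006, 0.906, -0.002, -0.424]
ft_force: [-0.2, -0.1, -0.7]
grip_width: 0.0649
grip_force: 0.0
```

```bash
python3 - <<'E'
from q import *
print(get_obs()["ft_force"].round(1),get_obs()["time"])
for n in("scene","top"):
    c=camera(n);P=pts(c);b=RB.inv().apply((P-B0).reshape(-1,3)).reshape(P.shape)
    m=(np.hypot(b[...,0]+.027,b[...,1]+.084)<.04)&(b[...,2]>.012)&(b[...,2]<.2);q=b[m]
    for z0 in np.arange(.02,.2,.03):
        k=q[(q[:,2]>=z0)&(q[:,2]<z0+.03)]
        if len(k)>6: print(n,"z%.2f n%d x %.3f..%.3f y %.3f..%.3f"%(z0,len(k),*np.percentile(k[:,0],[5,95]),*np.percentile(k[:,1],[5,95])))
    if n=="top":
        m=(b[...,2]>.138)&(b[...,2]<.15)&(b[...,1]>.06)&(b[...,1]<.14)&(abs(b[...,0])<.084);print("batten",np.median(b[m],0))
    else: cv2.imwrite("pics/s8.png",cv2.resize(c["pixels"][90:290,150:400],None,fx=3,fy=3,interpolation=cv2.INTER_CUBIC))
E
```

```text
[-0.2 -0.1 -0.7] 27.925
scene z0.02 n39 x -0.031..0.003 y -0.091..-0.065
scene z0.05 n96 x -0.030..0.002 y -0.089..-0.065
scene z0.08 n100 x -0.030..0.003 y -0.088..-0.065
scene z0.11 n109 x -0.029..0.003 y -0.088..-0.066
scene z0.14 n95 x -0.026..-0.000 y -0.089..-0.069
scene z0.17 n32 x -0.021..-0.009 y -0.090..-0.077
top z0.02 n13 x -0.039..-0.032 y -0.099..-0.071
top z0.05 n24 x -0.039..-0.024 y -0.105..-0.067
top z0.08 n25 x -0.038..-0.022 y -0.102..-0.066
top z0.11 n47 x -0.037..0.001 y -0.104..-0.067
top z0.14 n134 x -0.033..-0.001 y -0.102..-0.069
top z0.17 n49 x -0.024..-0.008 y -0.094..-0.079
batten [-0.05948125  0.10974474  0.14440871]
```

View pics/s8.png

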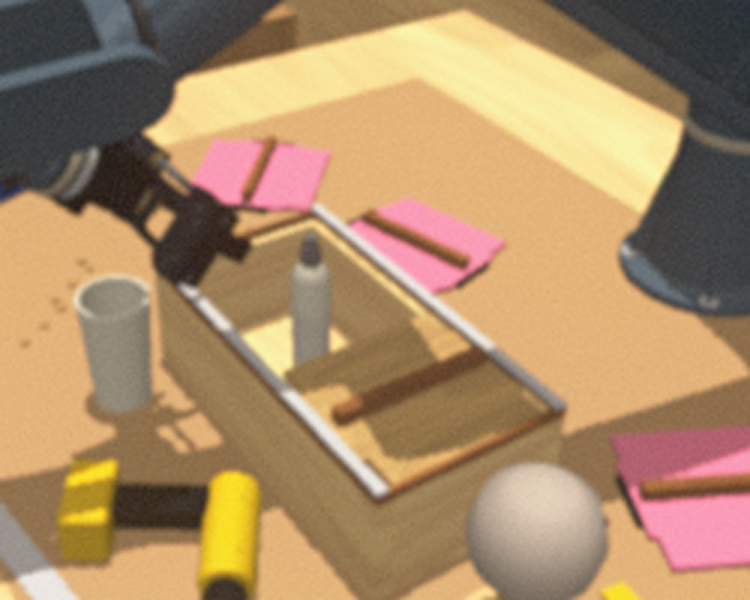

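The scene view shows the bottle upright in the bay, with its cap at (310,245) and its body down to (310,360). The cover is open with the batten at y=0.110, and the gripper is clear, so I'm handing in.

```bash
python3 -c "
from rig import *
print(hand_in())"
```

```text
the job is handed in; nothing more can be done
None
```

The cover is fully open (batten at y = 0.110 m) and the bottle stands upright and released on the deep bay's floor, with the gripper clear; the job was handed in at about 28 s, with no verdict returned.

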